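# Deburr the bore of a tilted bushing

### The job

Take the hand deburring tool from its wooden stand and run its conical head once clockwise (as seen looking into the bore) all the way round the inner edge of the brass bushing's bore, holding the tool in line with the tilted bore: set it gently on the edge next to the bushing's lug, keep it lightly pressed so that it neither lifts off nor slips into the bore until it is back at the lug, and lift it away there. Then put the tool back upright in its stand, fully seated, and leave everything else on the bench as it was.

Things in the scene. Friction and masses are not known exactly. Their poses are not given: they have to be found in the camera images.
- deburrer: loose hand deburring tool, 0.15 kg, standing in the stand. Dark wooden handle 24 x 24 mm, 6 to 66 mm above the origin (faces square to its x and y), on a steel shoulder 38 x 38 x 6 mm; origin: centre of the shoulder's underside, which rests on the stand's top. Below it a sleeve 20 mm across, 20 mm long, then a sprung blade with a conical head. +z runs along the tool from head to handle
- blade_tip (a point): point of the conical steel head, 45 mm below the tool's origin on its axis when the spring is out. The cone is 21 mm across and 10.5 mm high (90 degree point), so a part of its flank can bear on the edge of a hole while the point is inside the hole, 0 to 10 mm from the edge and as far below its face
- blade (a joint): how far the sprung blade is pushed into the tool, in m: 0 out (untouched), 0.011 fully in. The spring pushes back along the tool's axis with 0.8 N at the start of its travel plus 0.4 N for each mm; a sound contact pushes it in by 2 to 7 mm
- bushing: brass bushing clamped tight in the angle table: bore 44 mm across with a plain edge, flange 68 mm across, 8 mm thick. Origin: centre of the bore's mouth in the plane of the flange's face, 79 mm above the bench; +z runs out of the bore, 35 degrees from vertical; +x points to the lug, a block 12 mm wide that sticks out 12 mm from the flange's rim, flush with its face, in any direction
- fixture: fixed angle table that carries the bushing: steel base 135 x 110 mm, aluminium plate 100 x 100 x 10 mm that leans 35 degrees towards the robot (towards its -x); highest point about 105 mm above the bench. Origin under the base's centre
- stand: fixed wooden block 74 x 74 mm, 60 mm high, origin at the centre of its underside, with a square well 29 x 29 mm and 56 mm deep in the middle of its top, sides along its x and y axes. It stands to the left or to the right of the angle table
- solder_block: bystander: grey soldering block 100 x 68 x 24 mm lying flat on the other side from the stand, origin under its centre
- copper_dish: bystander: round copper dish 78 mm across, 18 mm high, behind the work on the left, origin under its centre
- dapping_block: bystander: steel cube of 45 mm with round hollows, behind the work on the right, origin under its centre
- pliers_flat: bystander: flat-nose pliers 157 mm long and 12 mm high lying across the bench behind the angle table, origin under their centre

How it is judged:
On the way, in this order (a step that is already met when the one before it is completed fails the run):
1. blade pressed on the bore's edge at the lug, tool in line with the bore (x of blade_tip in the frame of bushing between 0.0112 and 0.0232 m and y of blade_tip in the frame of bushing between -0.006 and 0.006 m and z of blade_tip in the frame of bushing below 0.001 m and value of joint blade above 0.001 m and contact force between deburrer and bushing above 0.3 N and angle between the z axis of deburrer and the z axis of bushing, either way round below 0.26 rad), for 0.04 s.
2. blade pressed on the bore's edge 45 degrees clockwise from the lug, tool in line with the bore (x of blade_tip in the frame of bushing between 0.0062 and 0.0182 m and y of blade_tip in the frame of bushing between -0.0182 and -0.0062 m and z of blade_tip in the frame of bushing below 0.001 m and value of joint blade above 0.001 m and contact force between deburrer and bushing above 0.3 N and angle between the z axis of deburrer and the z axis of bushing, either way round below 0.26 rad), for 0.04 s.
3. blade pressed on the bore's edge 90 degrees clockwise from the lug, tool in line with the bore (x of blade_tip in the frame of bushing between -0.006 and 0.006 m and y of blade_tip in the frame of bushing between -0.0232 and -0.0112 m and z of blade_tip in the frame of bushing below 0.001 m and value of joint blade above 0.001 m and contact force between deburrer and bushing above 0.3 N and angle between the z axis of deburrer and the z axis of bushing, either way round below 0.26 rad), for 0.04 s.
4. blade pressed on the bore's edge 135 degrees clockwise from the lug, tool in line with the bore (x of blade_tip in the frame of bushing between -0.0182 and -0.0062 m and y of blade_tip in the frame of bushing between -0.0182 and -0.0062 m and z of blade_tip in the frame of bushing below 0.001 m and value of joint blade above 0.001 m and contact force between deburrer and bushing above 0.3 N and angle between the z axis of deburrer and the z axis of bushing, either way round below 0.26 rad), for 0.04 s.
5. blade pressed on the bore's edge 180 degrees clockwise from the lug, tool in line with the bore (x of blade_tip in the frame of bushing between -0.0232 and -0.0112 m and y of blade_tip in the frame of bushing between -0.006 and 0.006 m and z of blade_tip in the frame of bushing below 0.001 m and value of joint blade above 0.001 m and contact force between deburrer and bushing above 0.3 N and angle between the z axis of deburrer and the z axis of bushing, either way round below 0.26 rad), for 0.04 s.
6. blade pressed on the bore's edge 225 degrees clockwise from the lug, tool in line with the bore (x of blade_tip in the frame of bushing between -0.0182 and -0.0062 m and y of blade_tip in the frame of bushing between 0.0062 and 0.0182 m and z of blade_tip in the frame of bushing below 0.001 m and value of joint blade above 0.001 m and contact force between deburrer and bushing above 0.3 N and angle between the z axis of deburrer and the z axis of bushing, either way round below 0.26 rad), for 0.04 s.
7. blade pressed on the bore's edge 270 degrees clockwise from the lug, tool in line with the bore (x of blade_tip in the frame of bushing between -0.006 and 0.006 m and y of blade_tip in the frame of bushing between 0.0112 and 0.0232 m and z of blade_tip in the frame of bushing below 0.001 m and value of joint blade above 0.001 m and contact force between deburrer and bushing above 0.3 N and angle between the z axis of deburrer and the z axis of bushing, either way round below 0.26 rad), for 0.04 s.
8. blade pressed on the bore's edge 315 degrees clockwise from the lug, tool in line with the bore (x of blade_tip in the frame of bushing between 0.0062 and 0.0182 m and y of blade_tip in the frame of bushing between 0.0062 and 0.0182 m and z of blade_tip in the frame of bushing below 0.001 m and value of joint blade above 0.001 m and contact force between deburrer and bushing above 0.3 N and angle between the z axis of deburrer and the z axis of bushing, either way round below 0.26 rad), for 0.04 s.
9. blade pressed on the bore's edge back at the lug, tool in line with the bore (all of step 1), for 0.04 s.
At the end, for the whole second after the job is handed in: After the full circle the tool stands in the stand's well again, released and at rest: its shoulder on the stand's top (underside within 4 mm below and 3 mm above it), upright within 0.08 rad, within 9 mm of the well's centre; the bystanders are not displaced by more than 15 mm (horizontal distance between deburrer and stand below 0.009 m and z of deburrer in the frame of stand between 0.056 and 0.063 m and angle between deburrer's own z axis and vertical below 0.08 rad and linear speed of deburrer below 0.02 m/s); the robot touches nothing.
It fails at once if the head is off the edge (spring out) below 4 mm over the bore's mouth anywhere but on the side next to the lug (more than 8 mm from the bore's centre towards the lug) (z of blade_tip in the frame of bushing below 0.004 m and distance between blade_tip and bushing below 0.028 m and x of blade_tip in the frame of bushing below 0.008 m and value of joint blade below 0.0003 m).
It fails at once if the tool is pressed on the bushing with more than 20 N (contact force between deburrer and bushing above 20 N).
It fails at once if the soldering block, dish, steel cube or pliers is displaced by more than 15 mm (distance of any of solder_block, copper_dish, dapping_block, pliers_flat from where it was at the start of the episode above 0.015 m).
It also fails if it takes over 64 s, if anything falls off the work surface, if the arm or the gripper's body presses on something with over 40 N, if the wrist force passes 120 N, or if a joint passes its speed limit or range.

### The arm

A 6-joint arm with a two-finger parallel gripper is mounted at the origin on a cart in front of the work surface, level with it; the furniture and walls round the work are solid. World frame = base frame: x ahead of the robot, y to its left, z up, the work surface at z = 0. Lengths are in m, angles in rad, forces in N, time in s.
With the tool pointing down it reaches from about 0.4 to 0.825 m from the base axis. Payload 7 kg.
Tool frame: the origin (TCP) lies between the finger pads; the fingertips stand 22 mm ahead of it and the grasp point (between the pads) lies 3 mm ahead of it; z points along the fingers, y is the direction in which the jaws open and shut (so a half turn about z gives the same grasp; the last joint's range is limited). The gripper opens to 88 mm and grips with 3 to 60 N. Pads are 19 mm wide; open, the fingers measure 130 mm over their backs; the gripper's body (78 mm by 193 mm) begins 47 mm behind the grasp point.
Start: joints at [-0.995, 0.359, 0.012, 0, -1.224, -0.288], TCP at [0.192, -0.647, 0.22] pointing down, gripper open.
Joint ranges: [-3.07, 3.07], [-1.43, 2.12], [-1.02, 1.25], [-3.03, 1.67], [-3.05, -0], [-3.03, 3.03]. Speed limits (rad/s): [2.39, 2.39, 3.01, 3.14, 3.14, 3.14].

### API

Orientations are given as [roll, pitch, yaw] about the fixed x, y, z axes, in that order (R = Rz(yaw) Ry(pitch) Rx(roll)).
In Python, from station import * gives the robot as it stands. The module is installed in compiled form; this text tells all that it offers.
- The arm moves only by the tool move_arm, never from a script. Its argument "rows" is a list of rows, each an object with "delta_rot": the turn, a rotation vector about the world's x, y, z in degrees, a list of three; "delta_pos": the shift along the world's x, y, z in cm, a list of three; "hand": the finger opening in cm, from 0 to 8.76. A call has exactly 10 rows; each row shifts and turns the commanded pose from where the row before left it; what a row does not reach is not made up. A row lasts 1/10 s, in which the tool goes at most 50 mm and 8.59 degrees, less where a joint would pass 70% of its speed; a pose out of reach is approached as far as the arm can. A call is refused whole if a number of a shift passes 5 or a number of a turn 8.59, either way. A call with a gripper value outside its range is refused whole. The fingers move at their own pace and stop on an object; "force" is the grip in N (left out, the last holds). Time passes only in rows, so rows that do not move let the fingers close, or fill a call up. It gives the time, the measured TCP pose, the force and the opening at its end, in the units of the state.
- get_state(): the state, without advancing time (a new reading comes with each control period).
- grab_frame(name): name is "scene" or "top" or "wrist"; returns the picture (480x640x3 uint8, blue, green, red); there is no depth.
- camera_info(name): a dict with "camera_matrix" (3x3 intrinsics, pixels), "world_from_camera" (4x4, takes a point from camera to world coordinates); the wrist camera has in their place "T_tool_cam" (4x4, takes a point from camera to tool coordinates, whose origin is the TCP and whose axes are the flange's). Camera axes: x right, y down, z forward; pixel columns grow to the right and rows downward; lengths in m; the calibration is good to about 2 mm. A picture is of the moment at which its call begins: read the wrist's pose just before it. camera_info takes no time and is no camera call.
- job_done(): hands the job in, once; it reports no verdict.
The state is a dict: "t": time; "q": joint angles; "qd": joint speeds; "joint_efforts": joint torques, N m; "eef_pos": TCP position; "ee_rot": TCP orientation; "force": force on the tool from outside, world axes, zero at the start; "moment": the same for the moment, N m; "width": finger opening in m.
Only numpy, scipy, OpenCV 4.12 (cv2) and the standard library are available. Lean on these libraries where they do the work, as an engineer would, in place of code of your own. Each camera call takes 0.05 s, during which the arm holds its last target.

## Working session

There is one attempt and no reset: what is moved stays moved. The work goes in short steps, Python scripts to look and compute and a tool call to move; the robot and the scene stay as the last step left them, time stands still between calls to the robot, and variables do not carry over. Pictures are saved under pics/ and viewed, and the job is handed in when it is done.

Besides the shell and the picture viewer there is one more tool, called after "Call:" as name(argument=value, ...) on one line, values as JSON. move_arm: Moves the arm, as the interface text tells. Its arguments: {"type":"object","properties":{"rows":{"type":"array"},"force":{"type":"number"}},"required":["rows"]}

```bash
ls; mkdir -p pics; python3 - <<'E'
from station import *
import cv2, numpy as np
s=get_state(); print(s)
for n in ["scene","top","wrist"]:
    cv2.imwrite(f"pics/{n}0.png",grab_frame(n)); print(n,camera_info(n))
E
```

```text
pics
{'t': 0.0, 'q': array([-9.94868337e-01,  3.59395688e-01,  1.10646451e-02, -3.68370301e-04,
       -1.22409255e+00, -2.88083089e-01]), 'qd': array([-0.00010585, -0.00112691,  0.00021313,  0.00071458, -0.00048815,
       -0.00025649]), 'joint_efforts': array([-3.29181212e-04, -5.82721174e+01,  2.93075484e+01,  6.99774876e+00,
        7.04835678e-03, -1.70997755e-04]), 'eef_pos': array([ 0.1914508 , -0.64676006,  0.21921624]), 'ee_rot': array([ 3.13993405e+00, -1.30359171e-04, -2.85387310e+00]), 'force': array([ 0.91036004, -0.08627749,  0.84548722]), 'moment': array([-0.01619518, -0.03080207, -0.03645789]), 'width': 0.08778676230240116}
scene {'camera_matrix': array([[609.07321775,   0.        , 322.61560788],
       [  0.        , 609.07321775, 236.12812091],
       [  0.        ,   0.        ,   1.        ]]), 'world_from_camera': array([[-0.81989833, -0.27567389,  0.50176752,  0.01657106],
       [-0.5724755 ,  0.38526986, -0.72376718,  0.80201922],
       [ 0.00620782, -0.88066511, -0.47369866,  0.62455251],
       [ 0.        ,  0.        ,  0.        ,  1.        ]])}
top {'
[... 368 characters left out ...]
 [ 3.52844847e-02, -5.40452363e-02, -9.97914885e-01,
         9.39458162e-01],
       [ 0.00000000e+00,  0.00000000e+00,  0.00000000e+00,
         1.00000000e+00]])}
wrist {'camera_matrix': array([[336.8739146 ,   0.        , 321.89626263],
       [  0.        , 336.8739146 , 243.02815787],
       [  0.        ,   0.        ,   1.        ]]), 'T_tool_cam': array([[ 2.54246710e-05, -9.64647662e-01, -2.63542953e-01,
         7.12755401e-02],
       [ 9.99999939e-01, -6.72879604e-05,  3.42767060e-04,
        -7.92877916e-05],
       [-3.48382711e-04, -2.63542946e-01,  9.64647601e-01,
        -1.64669194e-01],
       [ 0.00000000e+00,  0.00000000e+00,  0.00000000e+00,
         1.00000000e+00]])}
```

View pics/scene0.png

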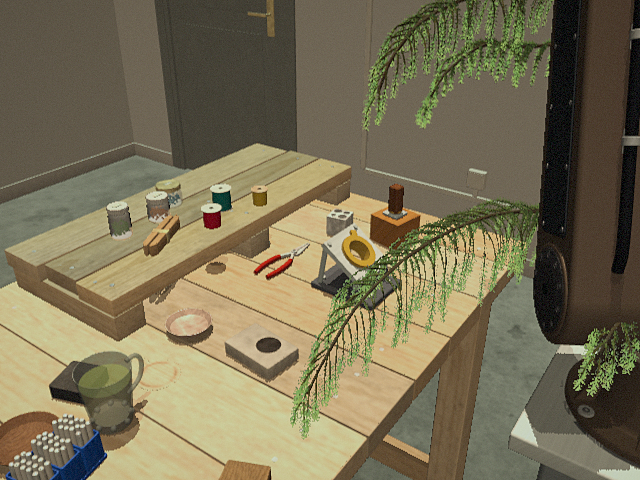

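View pics/top0.png

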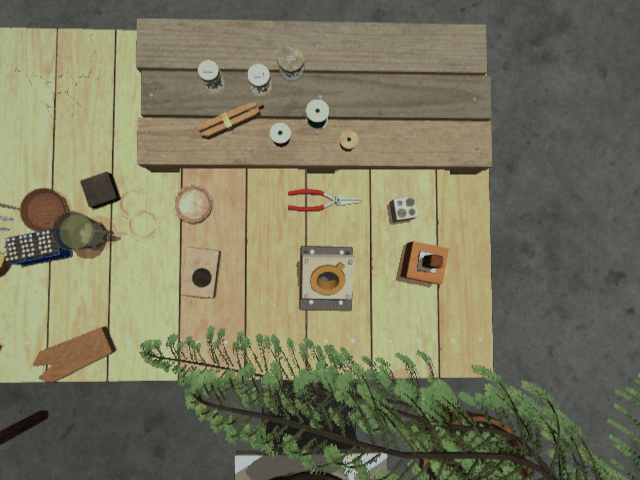

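View pics/wrist0.png

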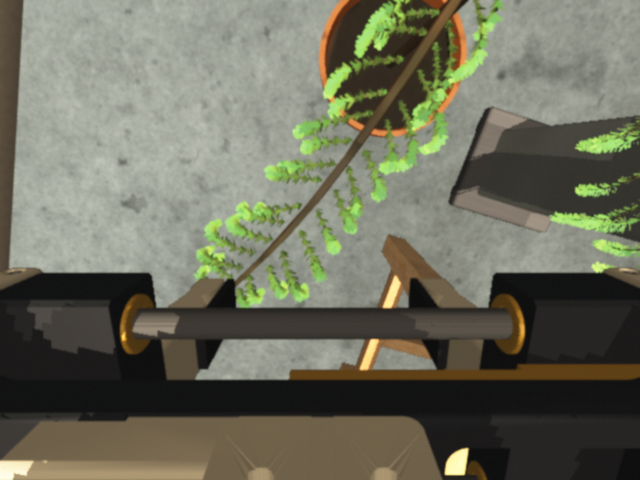

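The scene shows the stand with the tool at (397,215) and the angle table with the brass bushing at (357,250). In the top view the stand is at (425,263), the bushing at (327,280) with its lug to the upper right at about (340,266), and the bench layout is clear. Next I'll zoom in.

```bash
python3 - <<'E'
import cv2
im=cv2.imread("pics/top0.png"); c=im[230:320,290:460]
cv2.imwrite("pics/topz.png",cv2.resize(c,None,fx=4.7,fy=4.7,interpolation=cv2.INTER_CUBIC))
im=cv2.imread("pics/scene0.png"); c=im[170:310,300:440]
cv2.imwrite("pics/scz.png",cv2.resize(c,None,fx=4.2,fy=4.2,interpolation=cv2.INTER_CUBIC))
E
```

```text
(no output)
```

View pics/topz.png

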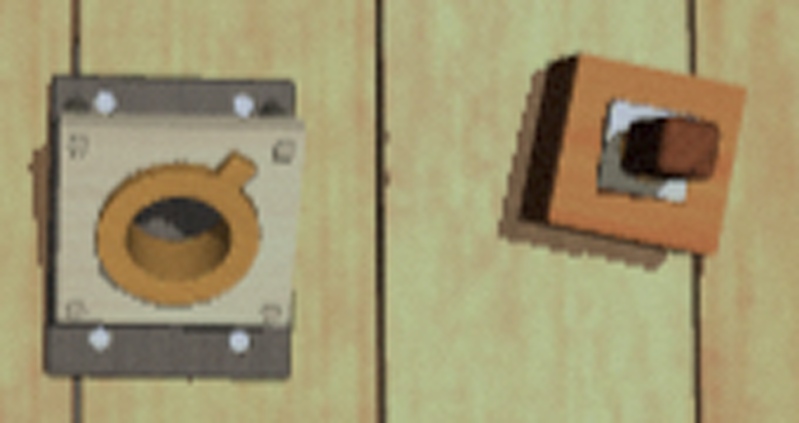

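View pics/scz.png

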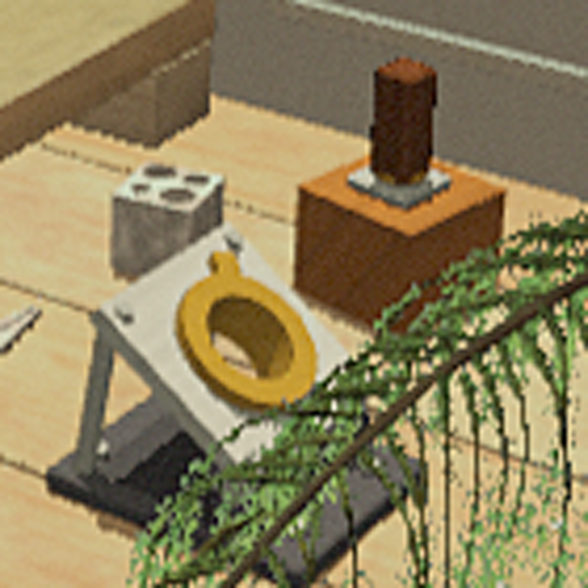

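```bash
cat > h.py <<'E'
from station import *
import cv2, numpy as np
from scipy.spatial.transform import Rotation as R
def toolT(s):
    T=np.eye(4);T[:3,:3]=R.from_euler('xyz',s['ee_rot']).as_matrix();T[:3,3]=s['eef_pos'];return T
def camT(n,s=None):
    i=camera_info(n); K=i['camera_matrix']
    return K,(i['world_from_camera'] if 'world_from_camera' in i else toolT(s)@i['T_tool_cam'])
def cast(K,T,uv,p0,n=(0,0,1)):
    uv=np.atleast_2d(uv).astype(float); n=np.array(n,float)
    d=np.c_[(uv-K[:2,2])/[K[0,0],K[1,1]],np.ones(len(uv))]@T[:3,:3].T
    o=T[:3,3]; t=((np.array(p0)-o)@n)/(d@n); return o+d*t[:,None]
def proj(K,T,P):
    P=np.atleast_2d(P); c=(P-T[:3,3])@T[:3,:3]; return c[:,:2]/c[:,2:]*[K[0,0],K[1,1]]+K[:2,2]
def snap(name,fn):
    s=get_state(); im=grab_frame(name); cv2.imwrite(fn,im); np.save(fn[:-4]+'.npy',toolT(s)); return s,im
E
python3 - <<'E'
from h import *
K,T=camT('top')
f=lambda p:np.array(p)/4.7+[290,230]-.4
c=cast(K,T,f([(580,55),(745,90),(718,257),(550,220)]),[0,0,.06]); print(c,c.mean(0))
e=np.diff(np.vstack([c,c[:1]]),axis=0); print(np.linalg.norm(e,axis=1),np.degrees(np.arctan2(e[:,1],e[:,0])))
n=[-np.sin(.611),0,np.cos(.611)]
o=cast(K,T,f([(178,234)]),[0,0,.079]);print(o)
print(cast(K,T,f([(178,234),(240,163),(97,237),(260,230),(178,163),(178,305),(60,118),(303,125),(52,325),(295,325)]),o[0],n))
print(cast(K,T,f([(52,76),(293,82),(290,378),(45,372)]),[0,0,.01]))
E
```

```text
[[ 0.59023395 -0.2050294   0.06      ]
 [ 0.57518118 -0.27626778  0.06      ]
 [ 0.50369264 -0.26331366  0.06      ]
 [ 0.51966382 -0.19116623  0.06      ]] [ 0.5471929  -0.23394427  0.06      ]
[0.07281136 0.07265273 0.07389404 0.07191892] [-101.93117954  169.72913108   77.51780543  -11.1139578 ]
[[ 0.5144245  -0.03132943  0.079     ]]
[[ 0.5144245  -0.03132943  0.079     ]
 [ 0.54341129 -0.055622    0.09930259]
 [ 0.5132664   0.00223965  0.07818885]
 [ 0.51600031 -0.06532506  0.08010371]
 [ 0.54345095 -0.03041901  0.09933036]
 [ 0.48407363 -0.03228138  0.05774199]
 [ 0.56123912  0.01730135  0.11178935]
 [ 0.55842542 -0.08022725  0.10981861]
 [ 0.47551544  0.02116614  0.05174777]
 [ 0.47504585 -0.0826682   0.05141886]]
[[ 0.58432923  0.02167595  0.01      ]
 [ 0.58160872 -0.08679383  0.01      ]
 [ 0.44905292 -0.0846462   0.01      ]
 [ 0.45228101  0.02475747  0.01      ]]
```

Coarse poses: the stand is at about (0.547, -0.234) with yaw about -11.5°. The bore is at about (0.514, -0.031, 0.079). Next, look at the stand with the wrist camera.

Call:
move_arm(rows=[{"delta_pos": [2.5,3.0,0.4],"delta_rot": [0,0,-2.8],"hand": 8.7},{"delta_pos": [3.0,3.5,0.4],"delta_rot": [0,0,-2.8],"hand": 8.7},{"delta_pos": [3.0,3.5,0.4],"delta_rot": [0,0,-2.8],"hand": 8.7},{"delta_pos": [3.0,3.5,0.4],"delta_rot": [0,0,-2.8],"hand": 8.7},{"delta_pos": [3.0,3.5,0.4],"delta_rot": [0,0,-2.8],"hand": 8.7},{"delta_pos": [3.0,3.5,0.2],"delta_rot": [0,0,-2.8],"hand": 8.7},{"delta_pos": [3.0,3.5,0],"delta_rot": [0,0,-2.8],"hand": 8.7},{"delta_pos": [3.0,3.5,0],"delta_rot": [0,0,-2.8],"hand": 8.7},{"delta_pos": [3.0,3.5,0],"delta_rot": [0,0,-2.8],"hand": 8.7},{"delta_pos": [3.0,3.5,0],"delta_rot": [0,0,-2.8],"hand": 8.7}])

```text
t: 1.15
eef_pos: [0.4874, -0.3005, 0.2422]
ee_rot: [3.141, 0.0, 2.939]
force: [0.9, -1.1, -0.4]
width: 0.0868
```

Call:
move_arm(rows=[{"delta_pos": [2.5,2.5,0],"delta_rot": [0,0,0],"hand": 8.7},{"delta_pos": [2.3,2.5,0],"delta_rot": [0,0,0],"hand": 8.7},{"delta_pos": [0.9,1.4,0],"delta_rot": [0,0,0],"hand": 8.7},{"delta_pos": [0,0,0],"delta_rot": [0,0,0],"hand": 8.7},{"delta_pos": [0,0,0],"delta_rot": [0,0,0],"hand": 8.7},{"delta_pos": [0,0,0],"delta_rot": [0,0,0],"hand": 8.7},{"delta_pos": [0,0,0],"delta_rot": [0,0,0],"hand": 8.7},{"delta_pos": [0,0,0],"delta_rot": [0,0,0],"hand": 8.7},{"delta_pos": [0,0,0],"delta_rot": [0,0,0],"hand": 8.7},{"delta_pos": [0,0,0],"delta_rot": [0,0,0],"hand": 8.7}])

```text
t: 2.15
eef_pos: [0.5434, -0.2385, 0.2422]
ee_rot: [3.142, 0.0, 2.94]
force: [-0.1, -0.1, 0.2]
width: 0.0869
```

```bash
python3 - <<'E'
from h import *
s,im=snap('wrist','pics/w1.png'); print(s['eef_pos'],s['ee_rot'],s['q'],s['force'])
K,T=camT('wrist',s)
print(proj(K,T,[[.547,-.234,.126],[.547,-.234,.06]]))
E
```

```text
[ 0.54341213 -0.23849573  0.24223228] [3.14157327e+00 1.22879165e-04 2.94023128e+00] [-8.44696854e-02  2.11909698e-01 -1.41079783e-01 -5.24879541e-06
 -1.21768254e+00 -1.68768620e+00] [-0.06571847 -0.11257801  0.18029838]
[[328.04506536 239.77951979]
 [326.91952786 223.81774013]]
```

View pics/w1.png

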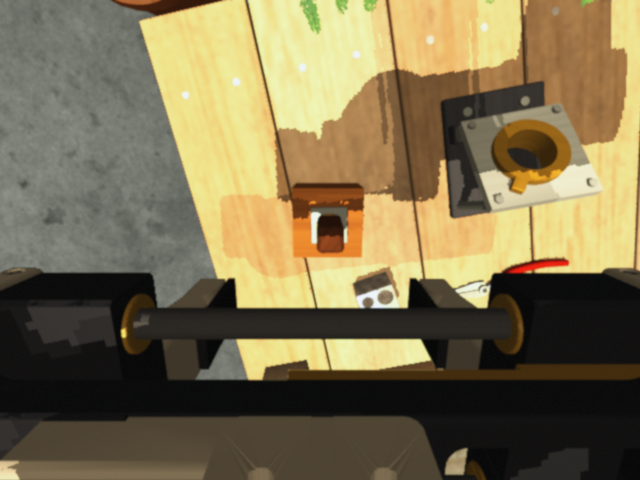

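The wrist view shows the stand at (328,228) with the handle top at about (330,238). The bushing is also visible, at (530,152), with its lug at (519,183).

```bash
python3 - <<'E'
import cv2
im=cv2.imread("pics/w1.png")
cv2.imwrite("pics/w1a.png",cv2.resize(im[175:270,275:380],None,fx=6,fy=6,interpolation=cv2.INTER_CUBIC))
cv2.imwrite("pics/w1b.png",cv2.resize(im[75:225,430:610],None,fx=4,fy=4,interpolation=cv2.INTER_CUBIC))
E
```

```text
(no output)
```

View pics/w1a.png

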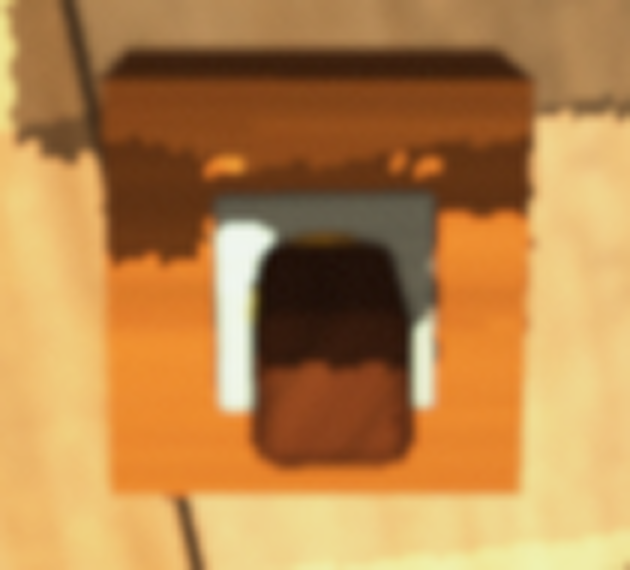

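View pics/w1b.png

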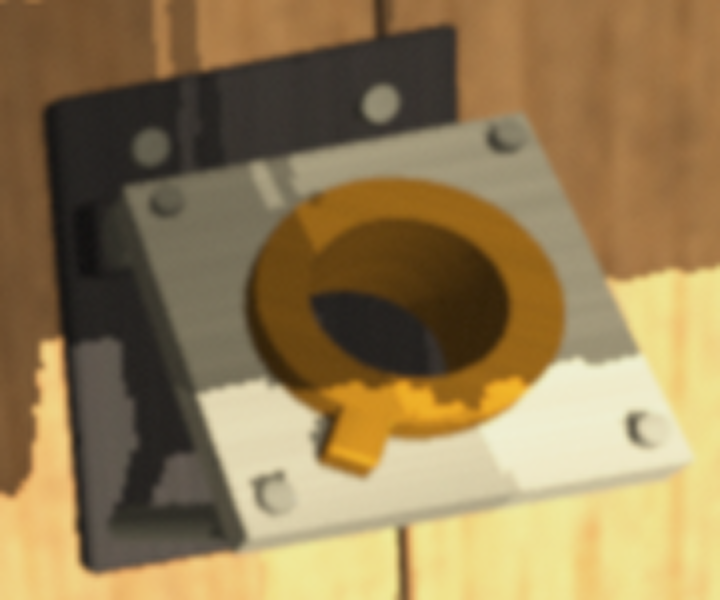

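```bash
python3 - <<'E'
from h import *
s={'eef_pos':0}; Tt=np.load('pics/w1.npy'); i=camera_info('wrist');K=i['camera_matrix'];T=Tt@i['T_tool_cam']
f=lambda p:(np.array(p)+.5)/6+[275,175]-.5
def rep(c):
    e=np.diff(np.vstack([c,c[:1]]),axis=0); print(c.mean(0),np.linalg.norm(e,axis=1).round(4),np.degrees(np.arctan2(e[:,1],e[:,0])).round(1))
rep(cast(K,T,f([(105,75),(532,80),(521,492),(108,492)]),[0,0,.06]))
rep(cast(K,T,f([(215,193),(437,193),(435,410),(218,410)]),[0,0,.066]))
rep(cast(K,T,f([(251,305),(410,305),(413,465),(251,465)]),[0,0,.126]))
im=cv2.imread('pics/w1.png');hsv=cv2.cvtColor(im,cv2.COLOR_BGR2HSV)
print(hsv[150,545],hsv[176,540])
E
```

```text
[ 0.54621935 -0.23340317  0.06      ] [0.0727 0.0735 0.0743 0.0744] [  77.8  -11.2 -101.5  167.5]
[ 0.54747363 -0.23203389  0.066     ] [0.0377 0.0382 0.0379 0.0382] [  78.5  -10.9 -101.5  168.7]
[ 0.54652743 -0.23237038  0.126     ] [0.0226 0.0237 0.0235 0.0237] [  78.5   -9.5 -101.5  168.2]
[ 17 199  55] [ 19 213 206]
```

Call:
move_arm(rows=[{"delta_pos": [-1.0,2.1,0],"delta_rot": [0,0,5.15],"hand": 8.7},{"delta_pos": [-1.0,2.1,0],"delta_rot": [0,0,5.15],"hand": 8.7},{"delta_pos": [-1.0,2.1,0],"delta_rot": [-0.09,-4.375,0],"hand": 8.7},{"delta_pos": [-1.0,2.1,0],"delta_rot": [-0.09,-4.375,0],"hand": 8.7},{"delta_pos": [-1.0,2.1,-0.5],"delta_rot": [-0.09,-4.375,0],"hand": 8.7},{"delta_pos": [-1.0,2.1,-1],"delta_rot": [-0.09,-4.375,0],"hand": 8.7},{"delta_pos": [-1.0,2.1,-1],"delta_rot": [-0.09,-4.375,0],"hand": 8.7},{"delta_pos": [-1.0,2.1,-1],"delta_rot": [-0.09,-4.375,0],"hand": 8.7},{"delta_pos": [-1.0,2.1,-1.5],"delta_rot": [-0.09,-4.375,0],"hand": 8.7},{"delta_pos": [-0.8,2.0,-1.5],"delta_rot": [-0.09,-4.375,0],"hand": 8.7}])

```text
t: 3.2
eef_pos: [0.472, -0.0449, 0.224]
ee_rot: [3.102, 0.554, 3.122]
force: [-0.7, -1.3, -1.4]
width: 0.0872
```

Call:
move_arm(rows=[{"delta_pos": [0,0,0],"delta_rot": [0,0,0],"hand": 8.7},{"delta_pos": [0,0,0],"delta_rot": [0,0,0],"hand": 8.7},{"delta_pos": [0,0,0],"delta_rot": [0,0,0],"hand": 8.7},{"delta_pos": [0,0,0],"delta_rot": [0,0,0],"hand": 8.7},{"delta_pos": [0,0,0],"delta_rot": [0,0,0],"hand": 8.7},{"delta_pos": [0,0,0],"delta_rot": [0,0,0],"hand": 8.7},{"delta_pos": [0,0,0],"delta_rot": [0,0,0],"hand": 8.7},{"delta_pos": [0,0,0],"delta_rot": [0,0,0],"hand": 8.7},{"delta_pos": [0,0,0],"delta_rot": [0,0,0],"hand": 8.7},{"delta_pos": [0,0,0],"delta_rot": [0,0,0],"hand": 8.7}])

```text
t: 4.2
eef_pos: [0.4686, -0.0485, 0.2185]
ee_rot: [3.108, 0.543, 3.121]
force: [-0.2, 0.6, -0.1]
width: 0.087
```

```bash
python3 - <<'E'
from h import *
s,im=snap('wrist','pics/w2.png'); print(s['t'],s['eef_pos'],s['ee_rot'],s['q'],s['force'])
print(-toolT(s)[:3,2])
cv2.imwrite("pics/w2a.png",cv2.resize(im[120:320,220:460],None,fx=3,fy=3,interpolation=cv2.INTER_CUBIC))
E
```

```text
4.2 [ 0.46862896 -0.0485354   0.21849645] [3.10789155 0.54257586 3.12103606] [ 0.44593235 -0.33932017 -1.01609791  0.50075344 -0.43428185 -2.43580528] [-0.16438506  0.56146215 -0.11247605]
[-0.516634   -0.02308011  0.85589522]
```

View pics/w2.png

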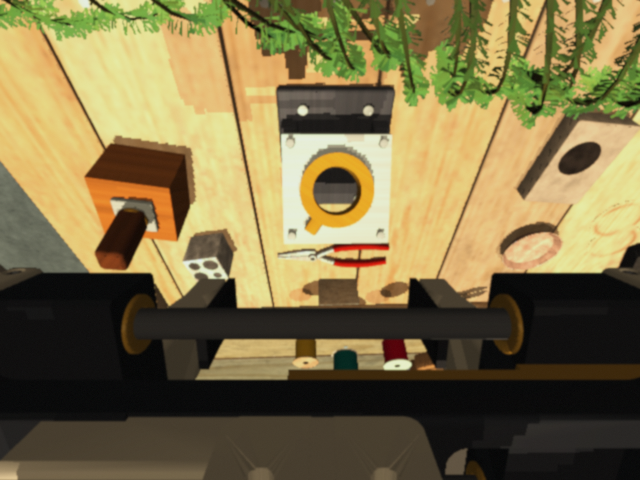

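View pics/w2a.png

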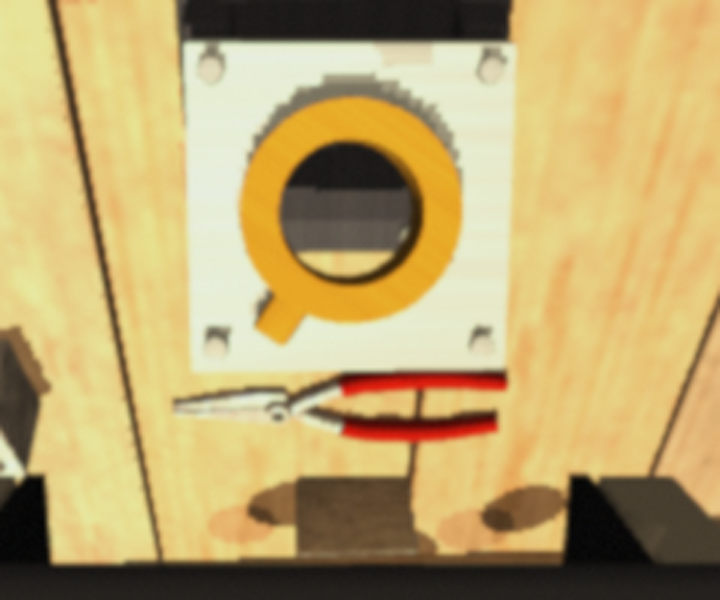

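The pliers, dish and blocks are all visible. The bore circle is centred near (336,190) in w2. The arm stopped short because joint 3 is at its limit (-1.02), so the straight 35° grasp may not be reachable. I'll fit the kinematics to check the options.

```bash
cat > kin.py <<'E'
import numpy as np
from scipy.optimize import least_squares
from scipy.spatial.transform import Rotation as R
def r(ax,a): return R.from_euler(ax,a).as_matrix()
def chain(q,s4=1,s5=1,s6=1):
    A=r('z',q[0]);B=A@r('y',q[1]);C=B@r('y',-q[2]);D=C@r('x',s4*q[3]);E=D@r('y',s5*q[4]);
    return A,B,C,D,E
def design(q,s4,s5):
    A,B,C,D,E=chain(q,s4,s5)
    # h, a1, L1, a3, L2, d, L6
    return np.c_[[0,0,1],A[:,0],B[:,2],C[:,2],C[:,0],D[:,1],E[:,0]]
Q=np.array([[-9.94868337e-01,3.59395688e-01,1.10646451e-02,-3.68370301e-04,-1.22409255,-2.88083089e-01],
[-8.44696854e-02,2.11909698e-01,-1.41079783e-01,-5.24879541e-06,-1.21768254,-1.68768620],
[0.44593235,-0.33932017,-1.01609791,0.50075344,-0.43428185,-2.43580528]])
P=np.array([[0.1914508,-0.64676006,0.21921624],[0.54341213,-0.23849573,0.24223228],[0.46862896,-0.0485354,0.21849645]])
RPY=np.array([[3.13993405,-1.30359171e-04,-2.85387310],[3.14157327,1.22879165e-04,2.94023128],[3.10789155,0.54257586,3.12103606]])
if __name__=="__main__":
  for s4 in (1,-1):
    for s5 in (1,-1):
      z=[np.abs(chain(q,s4,s5)[4][:,0]-R.from_euler('xyz',e).as_matrix()[:,2]).max() for q,e in zip(Q,RPY)]
      M=np.vstack([design(q,s4,s5) for q in Q]); x,res,rk,sv=np.linalg.lstsq(M,P.ravel(),rcond=None)
      print(s4,s5,'zdir err',np.round(z,3),'x',x.round(3),'res',np.abs(M@x-P.ravel()).max(),rk,sv.round(2)[-2:])
E
python3 kin.py
```

```text
1 1 zdir err [1.768 1.761 0.575] x [-0.779  1.669  0.614 -0.389 -1.439 -0.192  0.384] res 0.003314308731319854 7 [0.04 0.03]
1 -1 zdir err [0.001 0.    0.364] x [-1.971  1.015  0.624  0.944 -0.97  -0.192 -0.384] res 0.002806406894013319 7 [0.12 0.03]
-1 1 zdir err [1.768 1.761 0.575] x [-0.995 -0.656  0.612  1.336  0.934 -0.192 -0.384] res 0.0005093265411268144 7 [0.04 0.03]
-1 -1 zdir err [0. 0. 0.] x [ 0.199 -0.     0.602 -0.     0.464 -0.192  0.384] res 1.0128521632513099e-09 7 [0.12 0.03]
```

```bash
cat >> kin.py <<'E'
X=np.array([.199,0,.602,0,.464,-.192,.384])
M_=np.vstack([design(q,-1,-1) for q in Q]); X=np.linalg.lstsq(M_,P.ravel(),rcond=None)[0]
LO=np.array([-3.07,-1.43,-1.02,-3.03,-3.05,-3.03]);HI=np.array([3.07,2.12,1.25,1.67,0,3.03])
# flange: E maps x->tool z ; find const C0 with R_tool = E * Rx(s6*q6) * C0
def fit6():
  best=None
  for s6 in (1,-1):
    Cs=[ (chain(q,-1,-1)[4]@r('x',s6*q[5])).T@R.from_euler('xyz',e).as_matrix() for q,e in zip(Q,RPY)]
    er=max(np.abs(Cs[0]-c).max() for c in Cs)
    if best is None or er<best[0]: best=(er,s6,Cs[0])
  return best
ER6,S6,C0=fit6()
def fk(q): 
  E=chain(q,-1,-1)[4]; return design(q,-1,-1)@X, E@r('x',S6*q[5])@C0
def ik(p,Rt,q0=None,n=12,seed=0):
  rng=np.random.default_rng(seed); sols=[]
  for k in range(n):
    x0=q0 if (k==0 and q0 is not None) else rng.uniform(LO,HI)
    x0=np.clip(x0,LO+1e-3,HI-1e-3)
    f=lambda q:np.r_[(fk(q)[0]-p)*5,R.from_matrix(fk(q)[1].T@Rt).as_rotvec()]
    s=least_squares(f,x0,bounds=(LO,HI),max_nfev=60)
    if np.abs(s.fun).max()<1e-3:
      if not any(np.abs(s.x-o).max()<.02 for o in sols): sols.append(s.x)
  return sols
def Rg(a,yaw): # gripper tilt a deg (pointing ahead), y jaw horizontal
  c=np.radians(yaw); z=r('z',c)@np.array([np.sin(np.radians(a)),0,-np.cos(np.radians(a))]); 
  x=r('z',c)@np.array([-np.cos(np.radians(a)),0,-np.sin(np.radians(a))]); return np.c_[x,np.cross(z,x),z]
E
cat > t.py <<'E'
from kin import *
print(ER6,S6)
o=np.array([.514,-.031,.079]);B=Rg(35,-1.2);n=-B[:,2]
g=.040
for a in (35,30,25,20,15,10,5):
  for pre in (.0,.05):
    G=o+n*(.036+g+pre); Rr=Rg(a,-1.2); p=G-.003*Rr[:,2]
    S=ik(p,Rr); print('bush a',a,pre,[np.round(s,2).tolist() for s in S])
for p_ in (10,15,20,25,30):
  Rr=Rg(-p_,-11.5); p=np.array([.547,-.233,.1])-.003*Rr[:,2]
  S=ik(p,Rr);print('stand',p_,[np.round(s,2).tolist() for s in S])
E
python3 t.py
```

```text
7.96670085078013e-09 -1
bush a 35 0.0 []
bush a 35 0.05 []
bush a 30 0.0 []
bush a 30 0.05 []
bush a 25 0.0 []
bush a 25 0.05 []
bush a 20 0.0 [[0.48, -0.13, -0.95, 0.36, -0.48, -2.37]]
bush a 20 0.05 [[0.54, -0.26, -0.91, 0.31, -0.65, -2.36]]
bush a 15 0.0 [[0.45, -0.08, -0.82, 0.21, -0.61, -2.2]]
bush a 15 0.05 [[0.5, -0.19, -0.8, 0.19, -0.75, -2.22]]
bush a 10 0.0 [[0.42, -0.03, -0.71, 0.11, -0.73, -2.09]]
bush a 10 0.05 [[0.46, -0.13, -0.7, 0.11, -0.85, -2.11]]
bush a 5 0.0 [[0.39, 0.03, -0.62, 0.05, -0.84, -2.01]]
bush a 5 0.05 [[0.42, -0.07, -0.61, 0.05, -0.95, -2.03]]
stand 10 [[-0.09, 0.43, -0.17, -0.02, -1.15, -1.67]]
stand 15 [[-0.09, 0.48, -0.09, -0.03, -1.26, -1.67]]
stand 20 [[-0.1, 0.54, -0.02, -0.04, -1.36, -1.66]]
stand 25 [[-0.1, 0.6, 0.06, -0.04, -1.46, -1.66]]
stand 30 [[-0.11, 0.65, 0.13, -0.05, -1.57, -1.65]]
```

The kinematic fit is exact to 1e-8. A vertical-in-line grip is out of reach at 35°. Gripping the handle with the gripper pitched 25° about the jaw axis works, because the gripper then tilts only 10° at the bushing. Next I'll measure the bushing precisely in w2.

```bash
cat > bush.py <<'E'
from h import *
from scipy.optimize import least_squares
def meas(fn,roi,Vmin=150,yaw=-1.2,out=None):
    im=cv2.imread(fn); Tt=np.load(fn[:-4]+'.npy'); i=camera_info('wrist');K=i['camera_matrix'];T=Tt@i['T_tool_cam']
    hsv=cv2.cvtColor(im,cv2.COLOR_BGR2HSV); x0,y0,x1,y1=roi
    m=np.zeros(im.shape[:2],np.uint8); sub=cv2.inRange(hsv[y0:y1,x0:x1],(14,190,Vmin),(25,255,255)); m[y0:y1,x0:x1]=sub
    m=cv2.morphologyEx(m,cv2.MORPH_CLOSE,np.ones((3,3)))
    cs,hi=cv2.findContours(m,cv2.RETR_CCOMP,cv2.CHAIN_APPROX_NONE)
    k=max((j for j in range(len(cs)) if hi[0][j][3]<0),key=lambda j:len(cs[j])); outer=cs[k][:,0]
    inn=cs[max((j for j in range(len(cs)) if hi[0][j][3]==k),key=lambda j:len(cs[j]))][:,0]
    yw=np.radians(yaw); n=np.array([-np.sin(.6109)*np.cos(yw),-np.sin(.6109)*np.sin(yw),np.cos(.6109)])
    ex=np.cross([0,1,0],n);ex/=np.linalg.norm(ex);ey=np.cross(n,ex)
    o=cast(K,T,[outer.mean(0)],[0,0,.079])[0]
    def circ(P,o):
        uv=np.c_[(P-o)@ex,(P-o)@ey]
        f=lambda p:np.hypot(uv[:,0]-p[0],uv[:,1]-p[1])-p[2]
        s=least_squares(f,[0,0,.03],loss='soft_l1',f_scale=.0005); return s.x,f(s.x),uv
    for it in range(5):
        Po=cast(K,T,outer,o,n);Pi=cast(K,T,inn,o,n)
        co,ro,uo=circ(Po,o);ci,ri,ui=circ(Pi,o)
        o2=o+ex*co[0]+ey*co[1]; pu=proj(K,T,o2); o=cast(K,T,pu,[0,0,.079])[0]
    Po=cast(K,T,outer,o,n); co,ro,uo=circ(Po,o); Pi=cast(K,T,inn,o,n); ci,ri,ui=circ(Pi,o)
    d=uo-co[:2]; rad=np.hypot(*d.T); L=d[rad>co[2]+.004]; 
    lug=L.mean(0); ang=np.arctan2(lug[1],lug[0])
    print(fn,'o',o.round(4),'Rout',co.round(4),'in',ci.round(4),'rms',np.sqrt(np.median(ro**2)).round(5),'lug deg in (ex,ey)',np.degrees(ang).round(1),'rmax',rad.max().round(4),len(L))
    xb=np.cos(ang)*ex+np.sin(ang)*ey
    print(' bore centre from inner',(o+ex*ci[0]+ey*ci[1]).round(4),'xb',xb.round(4))
    return o,n,xb
if __name__=="__main__":
    meas('pics/w2.png',(290,140,390,245),150)
    meas('pics/w1.png',(480,105,590,205),95)
    # plate edges yaw from w2
E
python3 bush.py
```

```text
pics/w2.png o [ 0.51   -0.0315  0.079 ] Rout [ 0.     -0.      0.0325] in [ 0.0005 -0.0001  0.0221] rms 0.0003 lug deg in (ex,ey) -35.2 rmax 0.0445 22
 bore centre from inner [ 0.5105 -0.0315  0.0793] xb [ 0.6656 -0.576   0.4745]
pics/w1.png o [ 0.5125 -0.0318  0.079 ] Rout [-0.      0.      0.0337] in [0.0003 0.0014 0.0212] rms 0.00096 lug deg in (ex,ey) -36.6 rmax 0.0471 26
 bore centre from inner [ 0.5127 -0.0304  0.0792] xb [ 0.6537 -0.5959  0.4664]
```

```bash
python3 - <<'E'
from h import *
Tt=np.load('pics/w2.npy'); i=camera_info('wrist');K=i['camera_matrix'];T=Tt@i['T_tool_cam']
f=lambda p:(np.array(p)+.5)/3+[220,120]-.5
yw=np.radians(-1.2); n=np.array([-np.sin(.6109)*np.cos(yw),-np.sin(.6109)*np.sin(yw),np.cos(.6109)])
o=np.array([.511,-.0315,.079])-.008*n
c=cast(K,T,f([(183,42),(517,42),(507,371),(191,372)]),o,n)
print(c.round(4),c.mean(0).round(4),(c.mean(0)+.008*n).round(4)); e=np.diff(np.vstack([c,c[:1]]),axis=0); print(np.linalg.norm(e,axis=1).round(4))
print('cam',T[:3,3], 'dist', (T[:3,3]-o)@n)
print(np.degrees(np.arctan2(e[:,1],e[:,0])))
im=cv2.imread('pics/w2.png')
print('row190 ',im[190,296:316,1],im[190,316:324,1], im[190,354:382,1])
print('row190 b',im[190,296:316,0],im[190,354:382,0])
E
```

```text
[[ 0.473  -0.0805  0.0434]
 [ 0.475   0.0198  0.0433]
 [ 0.5578  0.0188  0.1013]
 [ 0.5552 -0.0823  0.1009]] [ 0.5153 -0.031   0.0722] [ 0.5107 -0.031   0.0788]
[0.1003 0.1011 0.1011 0.1003]
cam [ 0.322575   -0.0512804   0.32286748] dist 0.31557986836925933
[ 88.88493709  -0.69974927 -91.47388141 178.73402151]
row190  [238 237 231 206 180 173 173 173 173 173 173 171 171 169 167 159 134  99
  76  71] [72 73 74 75 73 73 71 71] [ 70  67  60  47  39  41  69 127 162 171 172 172 171 170 169 166 166 164
 165 178 215 231 234 234 234 234 233 233]
row190 b [214 212 198 151  86  47  41  40  41  42  40  40  40  40  39  37  43  56
  63  63] [ 62  60  50  30  16  12  16  29  37  39  40  40  40  39  38  38  38  37
  38  81 158 196 203 204 203 203 204 203]
```

The plate corners and flange agree: the bore is at about (0.511, -0.031, 0.079), the fixture yaw is -1.1° and the lug is at -36° in the face plane. Next I'll write a planner helper that only prints numbers.

```bash
cat > plan.py <<'E'
from kin import *
VM=np.array([2.39,2.39,3.01,3.14,3.14,3.14])*.7
def plan(q,p,Rt,pt,Rtt,N):
    """linear path check; prints total shift (cm), rotvec (deg) and per-row values, worst joint speed ratio"""
    dp=(pt-p); rv=R.from_matrix(Rtt@Rt.T).as_rotvec()
    w=0;qq=np.array(q);ok=True
    for k in range(1,N+1):
        S=ik(p+dp*k/N,R.from_rotvec(rv*k/N).as_matrix()@Rt,q0=qq,n=1)
        if not S: print('no ik at',k,'/',N); ok=False;break
        w=max(w,(np.abs(S[0]-qq)/.1/VM).max()); qq=S[0]
    print('N',N,'pos/row cm',(dp*100/N).round(2),'tot',(dp*100).round(2),'rot/row deg',(np.degrees(rv)/N).round(2),'tot',np.degrees(rv).round(2),'speed ratio',round(w,2),'q',qq.round(2))
    return qq
E
cat > pose.py <<'E'
from plan import *
o=np.array([.5115,-.0312,.079]); FY=-1.1
n=-Rg(35,FY)[:,2]; ex=-Rg(35,FY)[:,0]; ey=np.cross(n,ex)
G0=np.array([.5472,-.2327,.094]); SY=-11.5; PITCH=25
Rst=Rg(-PITCH,SY); TST=G0-.003*Rst[:,2]
E
python3 - <<'E'
from pose import *; from h import get_state
s=get_state(); Rt=R.from_euler('xyz',s['ee_rot']).as_matrix()
print(ex,ey,n)
pre=TST-.08*Rst[:,2]
q=plan(s['q'],s['eef_pos'],Rt,pre,Rst,14)
plan(q,pre,Rst,TST,Rst,10); print(pre,TST, R.from_matrix(Rst).as_euler('xyz'))
E
```

```text
[ 0.81900108 -0.01572562  0.57357644] [1.91974424e-02 9.99815712e-01 1.73472348e-18] [-0.57347073  0.0110112   0.81915204]
N 14 pos/row cm [ 0.81 -1.37 -0.35] tot [ 11.3  -19.11  -4.93] rot/row deg [ 0.3   4.   -0.68] tot [ 4.2  56.04 -9.59] speed ratio 0.9 q [-0.11  0.6   0.22 -0.04 -1.63 -1.66]
N 10 pos/row cm [-0.33  0.07 -0.73] tot [-3.31  0.67 -7.25] rot/row deg [0. 0. 0.] tot [0. 0. 0.] speed ratio 0.08 q [-0.1   0.6   0.05 -0.04 -1.45 -1.66]
[ 0.58157313 -0.23969329  0.16922355] [ 0.5484424  -0.23295277  0.09671892] [ 3.14159265 -0.43633231  2.94087979]
```

Call:
move_arm(rows=[{"delta_pos": [0.4,-0.8,0],"delta_rot": [0.21,2.0,-0.48],"hand": 8.7},{"delta_pos": [0.6,-1,0],"delta_rot": [0.21,2.9,-0.48],"hand": 8.7},{"delta_pos": [0.6,-1,0],"delta_rot": [0.21,2.9,-0.48],"hand": 8.7},{"delta_pos": [0.6,-1,0],"delta_rot": [0.21,2.9,-0.48],"hand": 8.7},{"delta_pos": [0.6,-1,0],"delta_rot": [0.21,2.9,-0.48],"hand": 8.7},{"delta_pos": [0.6,-1,0],"delta_rot": [0.21,2.9,-0.48],"hand": 8.7},{"delta_pos": [0.6,-1,0],"delta_rot": [0.21,2.9,-0.48],"hand": 8.7},{"delta_pos": [0.6,-1,0],"delta_rot": [0.21,2.9,-0.48],"hand": 8.7},{"delta_pos": [0.6,-1,0],"delta_rot": [0.21,2.9,-0.48],"hand": 8.7},{"delta_pos": [0.6,-1,0],"delta_rot": [0.21,2.9,-0.48],"hand": 8.7}])

```text
t: 5.25
eef_pos: [0.5271, -0.147, 0.2184]
ee_rot: [3.103, 0.049, 3.033]
force: [0.5, -0.1, 0.2]
width: 0.0868
```

Call:
move_arm(rows=[{"delta_pos": [0.6,-1,-0.5],"delta_rot": [0.21,2.9,-0.48],"hand": 8.7},{"delta_pos": [0.6,-1,-0.5],"delta_rot": [0.21,2.9,-0.48],"hand": 8.7},{"delta_pos": [0.6,-1,-0.5],"delta_rot": [0.21,2.9,-0.48],"hand": 8.7},{"delta_pos": [0.6,-1,-0.5],"delta_rot": [0.21,2.9,-0.48],"hand": 8.7},{"delta_pos": [0.6,-1,-0.5],"delta_rot": [0.21,2.9,-0.48],"hand": 8.7},{"delta_pos": [0.6,-1,-0.5],"delta_rot": [0.21,2.9,-0.48],"hand": 8.7},{"delta_pos": [0.6,-1,-0.5],"delta_rot": [0.21,2.9,-0.48],"hand": 8.7},{"delta_pos": [0.6,-1,-0.5],"delta_rot": [0.21,2.9,-0.48],"hand": 8.7},{"delta_pos": [0.3,-0.4,-0.5],"delta_rot": [0.21,2.9,-0.48],"hand": 8.7},{"delta_pos": [0,0,0],"delta_rot": [0.21,2.0,-0.47],"hand": 8.7}])

```text
t: 6.25
eef_pos: [0.5776, -0.231, 0.1713]
ee_rot: [-3.141, -0.444, 2.94]
force: [-0.4, 0.1, -0.7]
width: 0.0871
```

```bash
python3 - <<'E'
from pose import *; from h import *
s=get_state(); Rt=toolT(s)[:3,:3]; print(s['t'],s['eef_pos'],s['ee_rot'],s['qd'].round(3))
plan(s['q'],s['eef_pos'],Rt,TST,Rst,9)
s,im=snap('wrist','pics/w3.png')
E
```

```text
6.25 [ 0.57764993 -0.23095956  0.17130723] [-3.14071951 -0.44412643  2.93993225] [-0.013  0.207  0.281 -0.032 -0.401 -0.079]
N 9 pos/row cm [-0.32 -0.02 -0.83] tot [-2.92 -0.2  -7.46] rot/row deg [-0.   -0.05  0.  ] tot [-0.04 -0.45  0.03] speed ratio 0.09 q [-0.1   0.6   0.05 -0.04 -1.45 -1.66]
```

View pics/w3.png

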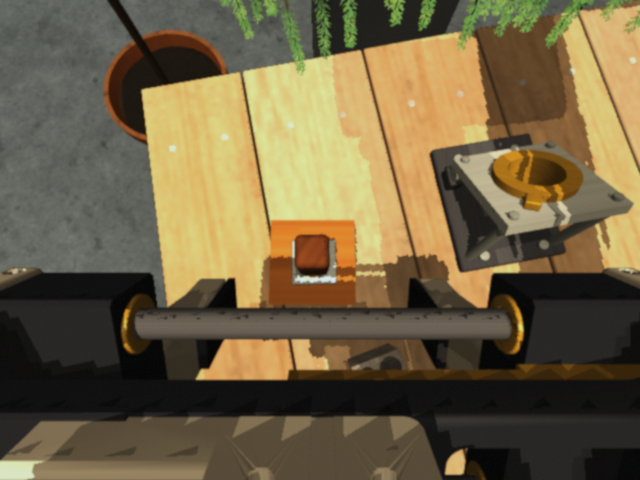

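Call:
move_arm(rows=[{"delta_pos": [0.15,-0.45,-0.1],"delta_rot": [0,-0.2,0],"hand": 8.7},{"delta_pos": [0.15,-0.4,-0.1],"delta_rot": [0,-0.25,0],"hand": 8.7},{"delta_pos": [-0.4,0.08,-0.9],"delta_rot": [0,0,0],"hand": 8.7},{"delta_pos": [-0.4,0.08,-0.9],"delta_rot": [0,0,0],"hand": 8.7},{"delta_pos": [-0.4,0.08,-0.9],"delta_rot": [0,0,0],"hand": 8.7},{"delta_pos": [-0.4,0.08,-0.9],"delta_rot": [0,0,0],"hand": 8.7},{"delta_pos": [-0.4,0.08,-0.9],"delta_rot": [0,0,0],"hand": 8.7},{"delta_pos": [-0.4,0.08,-0.9],"delta_rot": [0,0,0],"hand": 8.7},{"delta_pos": [-0.4,0.08,-0.9],"delta_rot": [0,0,0],"hand": 8.7},{"delta_pos": [-0.4,0.09,-0.9],"delta_rot": [0,0,0],"hand": 8.7}])

```text
t: 7.3
eef_pos: [0.5483, -0.2324, 0.0987]
ee_rot: [3.14, -0.432, 2.942]
force: [0.6, -0.3, -0.0]
width: 0.0872
```

```bash
python3 - <<'E'
from pose import *; from h import *
s,im=snap('wrist','pics/w4.png'); s=get_state(); Rt=toolT(s)[:3,:3]; print(s['t'],s['eef_pos'],s['ee_rot'],s['qd'].round(3),s['force'])
plan(s['q'],s['eef_pos'],Rt,TST,Rst,1)
K,T=camT('wrist',s)
print(proj(K,T,[[.5472,-.2327,.126],s['eef_pos']+.003*Rt[:,2]]))
E
```

```text
7.35 [ 0.54705346 -0.23198999  0.09726693] [ 3.13986086 -0.43406589  2.94164414] [ 0.001  0.008  0.021  0.001 -0.041 -0.002] [-1.22598363  0.77958904 -1.63293376]
N 1 pos/row cm [ 0.14 -0.1  -0.05] tot [ 0.14 -0.1  -0.05] rot/row deg [-0.06  0.15 -0.  ] tot [-0.06  0.15 -0.  ] speed ratio 0.03 q [-0.1   0.6   0.05 -0.04 -1.45 -1.66]
[[320.99187464 290.15379471]
 [322.29188526 288.93098887]]
```

View pics/w4.png

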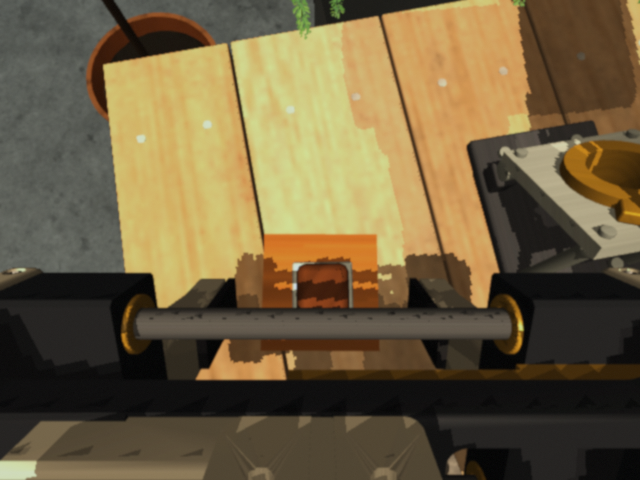

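Handle top is at (323,288), centred between the jaws (322). Close.

Call:
move_arm(force=55, rows=[{"delta_pos": [0.1,0,0],"delta_rot": [0,0,0],"hand": 6.0},{"delta_pos": [0,0,0],"delta_rot": [0,0,0],"hand": 4.5},{"delta_pos": [0,0,0],"delta_rot": [0,0,0],"hand": 3.5},{"delta_pos": [0,0,0],"delta_rot": [0,0,0],"hand": 3.0},{"delta_pos": [0,0,0],"delta_rot": [0,0,0],"hand": 2.5},{"delta_pos": [0,0,0],"delta_rot": [0,0,0],"hand": 2.0},{"delta_pos": [0,0,0],"delta_rot": [0,0,0],"hand": 1.5},{"delta_pos": [0,0,0],"delta_rot": [0,0,0],"hand": 1.0},{"delta_pos": [0,0,0],"delta_rot": [0,0,0],"hand": 1.0},{"delta_pos": [0,0,0],"delta_rot": [0,0,0],"hand": 1.0}])

```text
t: 8.35
eef_pos: [0.5496, -0.2325, 0.0995]
ee_rot: [3.14, -0.432, 2.942]
force: [0.3, -0.2, -0.8]
width: 0.0234
```

```bash
python3 - <<'E'
from h import *
s,im=snap('wrist','pics/w5.png'); print(s['t'],s['eef_pos'],s['ee_rot'],s['force'],s['moment'],s['width'])
cv2.imwrite('pics/w5z.png',cv2.resize(im[220:360,220:420],None,fx=4,fy=4))
E
```

```text
8.35 [ 0.54962317 -0.23252623  0.09948111] [ 3.14036254 -0.43166095  2.94186032] [ 0.28919021 -0.16972071 -0.75884551] [-0.29176009 -1.42290993 -0.03586817] 0.023363690015225865
```

View pics/w5z.png

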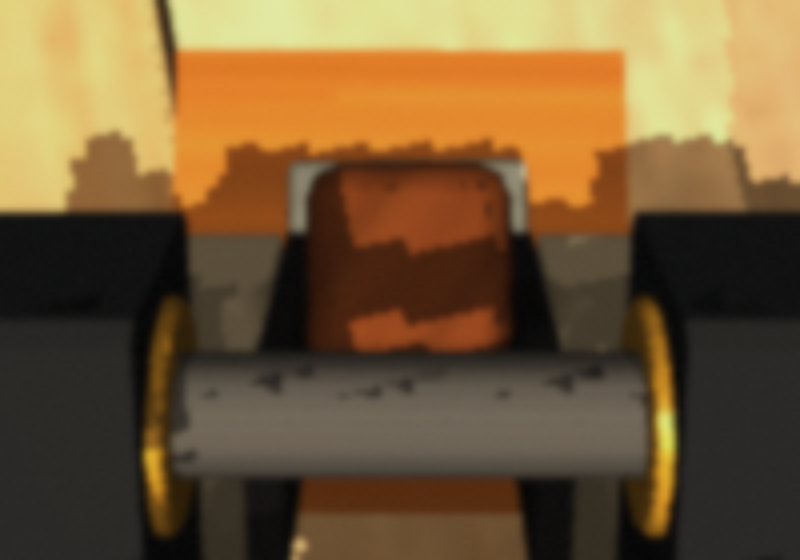

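```bash
python3 - <<'E'
from h import *
Tt=np.load('pics/w5.npy'); i=camera_info('wrist');K=i['camera_matrix'];T=Tt@i['T_tool_cam']
f=lambda p:(np.array(p)+.5)/4+[220,220]-.5
xd=np.array([np.cos(np.radians(-11.5)),np.sin(np.radians(-11.5)),0])
print('handle', cast(K,T,f([(410,165)]),[0,0,.126])+.012*xd)
print('shoulder', cast(K,T,f([(408,160)]),[0,0,.066])+.019*xd)
print('stand', cast(K,T,f([(400,51)]),[0,0,.06])+.037*xd)
E
```

```text
handle [[ 0.54855925 -0.23246513  0.126     ]]
shoulder [[ 0.54797371 -0.23254519  0.066     ]]
stand [[ 0.54689758 -0.23368483  0.06      ]]
```

```bash
python3 - <<'E'
import numpy as np
from h import *
Tt=np.load('pics/w5.npy')
Y=np.radians(-11.5)
W=np.eye(4);W[:3,:3]=R.from_euler('z',Y).as_matrix();W[:3,3]=[.548,-.2325,.060]
np.save('grasp.npy',np.linalg.inv(Tt)@W)   # tool-in-TCP
E
cat >> pose.py <<'E'
import os
if os.path.exists('grasp.npy'): GR=np.load('grasp.npy')
LA=np.radians(-36.)
xb=np.cos(LA)*ex+np.sin(LA)*ey; yb=np.cross(n,xb)
def tcp_for(tip_b, Gr=None, yaw=FY):
    """TCP pose with tool axis = n, spring-out tip at bushing coords tip_b (m)"""
    Gr=GR if Gr is None else Gr
    Rb=np.c_[ex,ey,n]
    W=np.eye(4);W[:3,:3]=Rb; W[:3,3]=o+xb*tip_b[0]+yb*tip_b[1]+n*(tip_b[2]+.045)
    T=W@np.linalg.inv(Gr); return T[:3,3],T[:3,:3]
E
python3 - <<'E'
from pose import *
from h import get_state,toolT
s=get_state();Rt=toolT(s)[:3,:3]
up=s['eef_pos']+[0,0,.09]
q=plan(s['q'],s['eef_pos'],Rt,up,Rt,10)
p,Rr=tcp_for([.0172,0,.03])
q=plan(q,up,Rt,p,Rr,20); print(p,Rr[:,2])
for a in np.radians([0,-45,-90,-135,-180,-225,-270,-315]):
    for zz in(-.01,):
        pp,_=tcp_for([.0172*np.cos(a),.0172*np.sin(a),zz]); q=plan(q,p,Rr,pp,Rr,1); p=pp
E
```

```text
N 10 pos/row cm [0.  0.  0.9] tot [0. 0. 9.] rot/row deg [0. 0. 0.] tot [0. 0. 0.] speed ratio 0.08 q [-0.1   0.53  0.15 -0.04 -1.62 -1.66]
N 20 pos/row cm [-0.46  0.96 -0.04] tot [-9.13 19.25 -0.78] rot/row deg [-0.19 -1.74  0.5 ] tot [ -3.85 -34.83  10.08] speed ratio 0.26 q [ 0.41 -0.09 -0.67  0.1  -0.83 -2.06]
[ 0.45836352 -0.03999354  0.18167412] [ 0.1782286  -0.00260213 -0.98398567]
N 1 pos/row cm [ 2.29 -0.04 -3.28] tot [ 2.29 -0.04 -3.28] rot/row deg [0. 0. 0.] tot [0. 0. 0.] speed ratio 0.49 q [ 0.38 -0.01 -0.68  0.1  -0.74 -2.04]
N 1 pos/row cm [-0.93 -0.67 -0.64] tot [-0.93 -0.67 -0.64] rot/row deg [0. 0. 0.] tot [0. 0. 0.] speed ratio 0.12 q [ 0.38 -0.02 -0.71  0.1  -0.72 -2.04]
N 1 pos/row cm [-1.04  0.33 -0.73] tot [-1.04  0.33 -0.73] rot/row deg [0. 0. 0.] tot [0. 0. 0.] speed ratio 0.16 q [ 0.39 -0.03 -0.74  0.11 -0.7  -2.06]
N 1 pos/row cm [-0.54  1.13 -0.39] tot [-0.54  1.13 -0.39] rot/row deg [0. 0. 0.] tot [0. 0. 0.] speed ratio 0.21 q [ 0.43 -0.04 -0.76  0.12 -0.69 -2.11]
N 1 pos/row cm [0.28 1.27 0.18] tot [0.28 1.27 0.18] rot/row deg [0. 0. 0.] tot [0. 0. 0.] speed ratio 0.18 q [ 0.46 -0.04 -0.76  0.13 -0.69 -2.14]
N 1 pos/row cm [0.93 0.67 0.64] tot [0.93 0.67 0.64] rot/row deg [0. 0. 0.] tot [0. 0. 0.] speed ratio 0.13 q [ 0.47 -0.03 -0.73  0.13 -0.71 -2.14]
N 1 pos/row cm [ 1.04 -0.33  0.73] tot [ 1.04 -0.33  0.73] rot/row deg [0. 0. 0.] tot [0. 0. 0.] speed ratio 0.16 q [ 0.45 -0.02 -0.7   0.12 -0.73 -2.12]
N 1 pos/row cm [ 0.54 -1.13  0.39] tot [ 0.54 -1.13  0.39] rot/row deg [0. 0. 0.] tot [0. 0. 0.] speed ratio 0.2 q [ 0.41 -0.01 -0.68  0.11 -0.74 -2.08]
```

Call:
move_arm(rows=[{"delta_pos": [0,0,0.5],"delta_rot": [0,0,0],"hand": 1.0},{"delta_pos": [0,0,0.8],"delta_rot": [0,0,0],"hand": 1.0},{"delta_pos": [0,0,1.0],"delta_rot": [0,0,0],"hand": 1.0},{"delta_pos": [0,0,1.0],"delta_rot": [0,0,0],"hand": 1.0},{"delta_pos": [0,0,1.0],"delta_rot": [0,0,0],"hand": 1.0},{"delta_pos": [0,0,1.0],"delta_rot": [0,0,0],"hand": 1.0},{"delta_pos": [0,0,1.0],"delta_rot": [0,0,0],"hand": 1.0},{"delta_pos": [0,0,1.0],"delta_rot": [0,0,0],"hand": 1.0},{"delta_pos": [0,0,1.0],"delta_rot": [0,0,0],"hand": 1.0},{"delta_pos": [0,0,0.7],"delta_rot": [0,0,0],"hand": 1.0}])

```text
t: 9.4
eef_pos: [0.5498, -0.2326, 0.1906]
ee_rot: [3.14, -0.431, 2.942]
force: [0.6, 0.4, -1.0]
width: 0.0236
```

```bash
python3 - <<'E'
from pose import *
from h import get_state,toolT
s=get_state();T=toolT(s);Rt=T[:3,:3]
p,Rr=tcp_for([.0172,0,.055])
q=plan(s['q'],s['eef_pos'],Rt,p,Rr,18); print(p)
W=T@GR; print('tip',(W[:3,3]-.045*W[:3,2]).round(4))
E
```

```text
N 18 pos/row cm [-0.59  1.07  0.06] tot [-10.58  19.29   1.16] rot/row deg [-0.21 -1.93  0.56] tot [ -3.84 -34.79  10.07] speed ratio 0.31 q [ 0.43 -0.14 -0.66  0.1  -0.89 -2.07]
[ 0.44402676 -0.03971826  0.20215293]
tip [ 0.5483 -0.2326  0.1061]
```

Call:
move_arm(rows=[{"delta_pos": [-0.59,1.07,0.1],"delta_rot": [-0.21,-1.93,0.56],"hand": 1.0},{"delta_pos": [-0.59,1.07,0.1],"delta_rot": [-0.21,-1.93,0.56],"hand": 1.0},{"delta_pos": [-0.59,1.07,0.1],"delta_rot": [-0.21,-1.93,0.56],"hand": 1.0},{"delta_pos": [-0.59,1.07,0.1],"delta_rot": [-0.21,-1.93,0.56],"hand": 1.0},{"delta_pos": [-0.59,1.07,0.1],"delta_rot": [-0.21,-1.93,0.56],"hand": 1.0},{"delta_pos": [-0.59,1.07,0.1],"delta_rot": [-0.21,-1.93,0.56],"hand": 1.0},{"delta_pos": [-0.59,1.07,0.1],"delta_rot": [-0.21,-1.93,0.56],"hand": 1.0},{"delta_pos": [-0.59,1.07,0.1],"delta_rot": [-0.21,-1.93,0.56],"hand": 1.0},{"delta_pos": [-0.59,1.07,0.1],"delta_rot": [-0.21,-1.93,0.56],"hand": 1.0},{"delta_pos": [-0.59,1.07,0.1],"delta_rot": [-0.21,-1.93,0.56],"hand": 1.0}])

```text
t: 10.4
eef_pos: [0.4902, -0.1251, 0.1998]
ee_rot: [3.126, -0.092, 3.045]
force: [0.8, 0.4, -1.0]
width: 0.0235
```

Call:
move_arm(rows=[{"delta_pos": [-0.59,1.07,0],"delta_rot": [-0.21,-1.93,0.56],"hand": 1.0},{"delta_pos": [-0.59,1.07,0],"delta_rot": [-0.21,-1.93,0.56],"hand": 1.0},{"delta_pos": [-0.59,1.07,0],"delta_rot": [-0.21,-1.93,0.56],"hand": 1.0},{"delta_pos": [-0.59,1.07,0],"delta_rot": [-0.21,-1.93,0.56],"hand": 1.0},{"delta_pos": [-0.59,1.07,0],"delta_rot": [-0.21,-1.93,0.56],"hand": 1.0},{"delta_pos": [-0.59,1.07,0],"delta_rot": [-0.21,-1.93,0.56],"hand": 1.0},{"delta_pos": [-0.59,1.07,0.1],"delta_rot": [-0.21,-1.93,0.56],"hand": 1.0},{"delta_pos": [-0.45,1.1,0],"delta_rot": [-0.06,-1.98,0.55],"hand": 1.0},{"delta_pos": [0,0,0],"delta_rot": [0,0,0],"hand": 1.0},{"delta_pos": [0,0,0],"delta_rot": [0,0,0],"hand": 1.0}])

```text
t: 11.4
eef_pos: [0.4447, -0.0395, 0.201]
ee_rot: [3.137, 0.178, 3.124]
force: [0.4, 0.2, -1.3]
width: 0.0236
```

```bash
python3 - <<'E'
from pose import *
from h import *
s=get_state();T=toolT(s);Rt=T[:3,:3]
W=T@GR; tip=W[:3,3]-.045*W[:3,2]; d=tip-o
print(s['t'],'tip',tip.round(4),'bush',(np.array([d@xb,d@yb,d@n])*1e3).round(1),'ang deg',np.degrees(np.arccos(W[:3,2]@n)).round(2),s['force'],s['moment'])
for nme in('wrist','scene','top'):
    s2,im=snap(nme,f'pics/b_{nme}.png')
    if nme=='scene': K,Tc=camT('scene'); print(proj(K,Tc,[tip,o,W[:3,3]+.066*W[:3,2]])); cv2.imwrite('pics/b_scz.png',cv2.resize(im[140:320,280:460],None,fx=3.3,fy=3.3,interpolation=cv2.INTER_CUBIC))
    if nme=='wrist': K,Tc=camT('wrist',s2); print(proj(K,Tc,[tip,o]))
    if nme=='top': K,Tc=camT('top'); print(proj(K,Tc,[tip,o])); cv2.imwrite('pics/b_topz.png',cv2.resize(im[220:340,270:430],None,fx=4.5,fy=4.5,interpolation=cv2.INTER_CUBIC))
E
```

```text
11.4 tip [ 0.4917 -0.0404  0.1309] bush [16.7  0.3 53.7] ang deg 0.22 [ 0.36554692  0.15647164 -1.27802783] [-0.01412459  0.67401657 -0.03624395]
[[321.55313592 291.50646388]
 [331.45997038 278.07946484]]
[[373.04352021 224.44046264]
 [359.83507134 248.74827421]
 [408.45376986 185.87321873]]
[[333.83532903 292.20374583]
 [327.41054833 280.8917605 ]]
```

View pics/b_wrist.png

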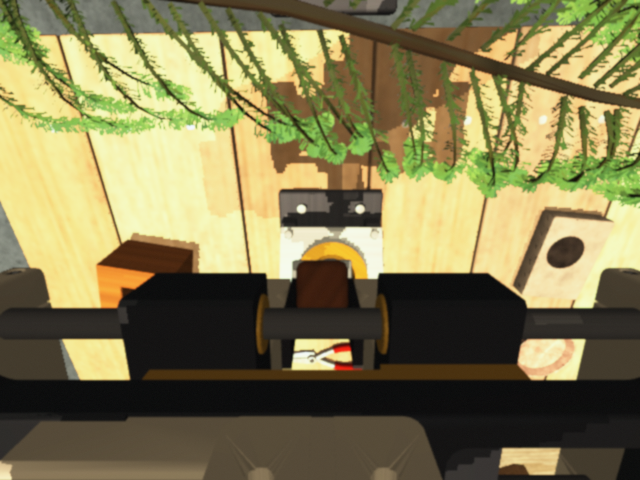

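View pics/b_scz.png

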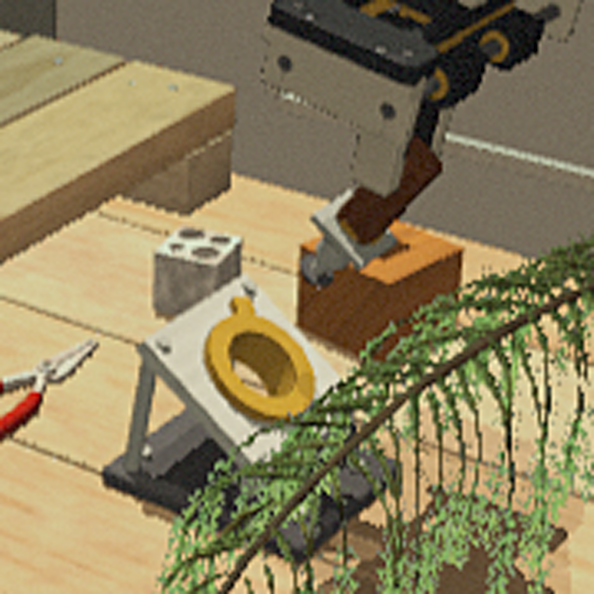

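View pics/b_topz.png

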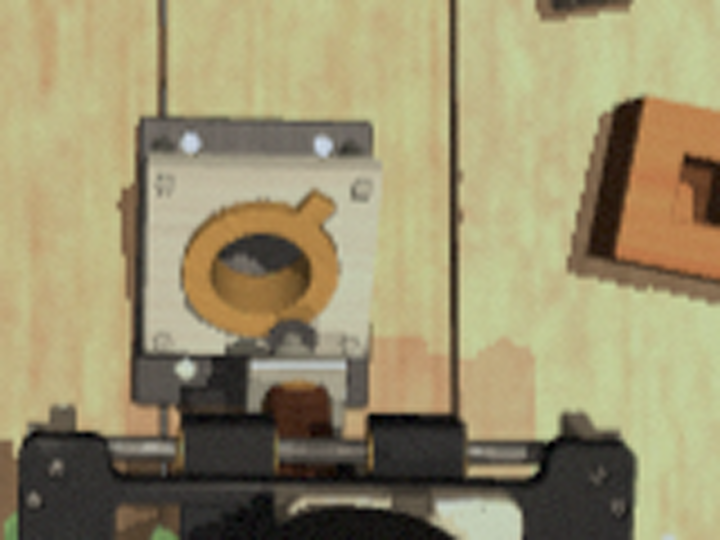

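Scene picture: the cone tip is at zoom (308,278), against a prediction of (307,279). The tool is in line with the bore and the bore centre matches to within about 1 px. Descend along the bore axis at the lug.

Call:
move_arm(rows=[{"delta_pos": [0.29,0,-0.41],"delta_rot": [0,0,0],"hand": 1.0},{"delta_pos": [0.29,0,-0.41],"delta_rot": [0,0,0],"hand": 1.0},{"delta_pos": [0.29,0,-0.41],"delta_rot": [0,0,0],"hand": 1.0},{"delta_pos": [0.29,0,-0.41],"delta_rot": [0,0,0],"hand": 1.0},{"delta_pos": [0.29,0,-0.41],"delta_rot": [0,0,0],"hand": 1.0},{"delta_pos": [0.29,0,-0.41],"delta_rot": [0,0,0],"hand": 1.0},{"delta_pos": [0.29,0,-0.41],"delta_rot": [0,0,0],"hand": 1.0},{"delta_pos": [0.29,0,-0.41],"delta_rot": [0,0,0],"hand": 1.0},{"delta_pos": [0.29,0,-0.41],"delta_rot": [0,0,0],"hand": 1.0},{"delta_pos": [0.29,0,-0.41],"delta_rot": [0,0,0],"hand": 1.0}])

```text
t: 12.55
eef_pos: [0.4741, -0.0396, 0.1592]
ee_rot: [3.137, 0.178, 3.123]
force: [0.4, -0.2, -1.2]
width: 0.0238
```

```bash
cat > chk.py <<'E'
from pose import *
from h import *
s=get_state();T=toolT(s);Rt=T[:3,:3]
W=T@GR; tip=W[:3,3]-.045*W[:3,2]; d=tip-o
f=s['force']; fb=[f@xb,f@yb,f@n]; tb=np.array([d@xb,d@yb,d@n])*1e3
phi=np.degrees(np.arctan2(tb[1],tb[0])); rr=np.hypot(tb[0],tb[1])
print(s['t'],'tip_b mm',tb.round(1),'r',rr.round(1),'phi',phi.round(1),'pred compress',(-(22-rr)-tb[2]).round(1),'ang',np.degrees(np.arccos(min(1,W[:3,2]@n))).round(2),'F_b',np.round(fb,2),'mom',s['moment'].round(3),'qd',np.abs(s['qd']).max().round(3),'w',s['width'].round(4))
E
cat chk.py >/dev/null; python3 chk.py; python3 - <<'E'
from h import *
for nme in('scene','top'):
    s2,im=snap(nme,f'pics/c_{nme}.png')
    if nme=='scene': cv2.imwrite('pics/c_scz.png',cv2.resize(im[190:290,310:440],None,fx=5,fy=5,interpolation=cv2.INTER_CUBIC))
    else: cv2.imwrite('pics/c_topz.png',cv2.resize(im[240:320,290:370],None,fx=7,fy=7,interpolation=cv2.INTER_CUBIC))
E
python3 chk.py
```

```text
Traceback (most recent call last):
  File "chk.py", line 7, in <module>
    print(s['t'],'tip_b mm',tb.round(1),'r',rr.round(1),'phi',phi.round(1),'pred compress',(-(22-rr)-tb[2]).round(1),'ang',np.degrees(np.arccos(min(1,W[:3,2]@n))).round(2),'F_b',np.round(fb,2),'mom',s['moment'].round(3),'qd',np.abs(s['qd']).max().round(3),'w',s['width'].round(4))
                                                                                                                                                                                                                                                                    ^^^^^^^^^^^^^^^^
AttributeError: 'float' object has no attribute 'round'
Traceback (most recent call last):
  File "chk.py", line 7, in <module>
    print(s['t'],'tip_b mm',tb.round(1),'r',rr.round(1),'phi',phi.round(1),'pred compress',(-(22-rr)-tb[2]).round(1),'ang',np.degrees(np.arccos(min(1,W[:3,2]@n))).round(2),'F_b',np.round(fb,2),'mom',s['moment'].round(3),'qd',np.abs(s['qd']).max().round(3),'w',s['width'].round(4))
                                                                                                                                                                                                                                                                    ^^^^^^^^^^^^^^^^
AttributeError: 'float' object has no attribute 'round'
```

View pics/c_scz.png

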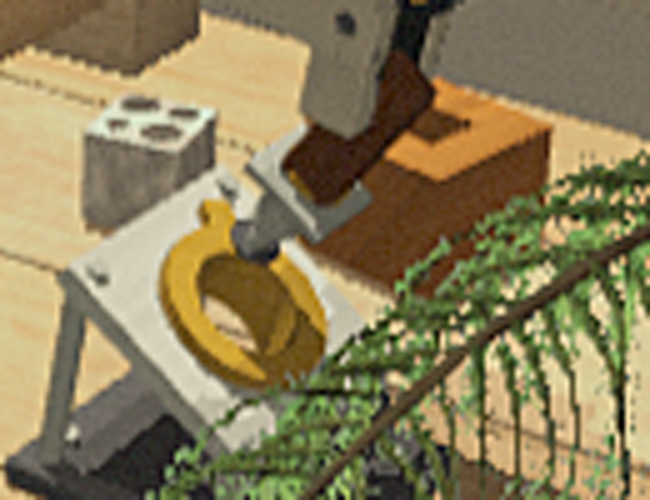

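View pics/c_topz.png

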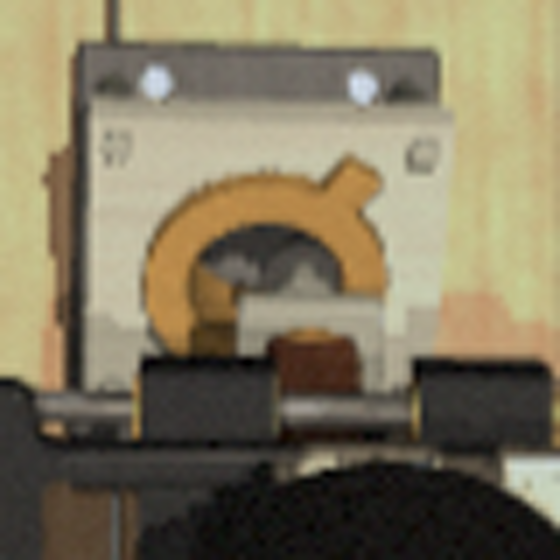

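The cone sits just above the rim beside the lug, at scene zoom (258,240).

```bash
sed -i "s/s\['width'\].round(4)/round(float(s['width']),4)/" chk.py; python3 chk.py
```

```text
12.65 tip_b mm [16.3  0.3  2.4] r 16.3 phi 1.0 pred compress -8.1 ang 0.19 F_b [-0.06 -1.   -1.27] mom [-0.039  0.723  0.007] qd 0.018 w 0.0232
```

Call:
move_arm(rows=[{"delta_pos": [0.12,-0.02,-0.16],"delta_rot": [0,0,0],"hand": 1.0},{"delta_pos": [0.12,-0.02,-0.16],"delta_rot": [0,0,0],"hand": 1.0},{"delta_pos": [0.12,-0.02,-0.16],"delta_rot": [0,0,0],"hand": 1.0},{"delta_pos": [0.12,-0.02,-0.16],"delta_rot": [0,0,0],"hand": 1.0},{"delta_pos": [0.12,-0.01,-0.16],"delta_rot": [0,0,0],"hand": 1.0},{"delta_pos": [0.12,0,-0.16],"delta_rot": [0,0,0],"hand": 1.0},{"delta_pos": [0,0,0],"delta_rot": [0,0,0],"hand": 1.0},{"delta_pos": [0,0,0],"delta_rot": [0,0,0],"hand": 1.0},{"delta_pos": [0,0,0],"delta_rot": [0,0,0],"hand": 1.0},{"delta_pos": [0,0,0],"delta_rot": [0,0,0],"hand": 1.0}])

```text
t: 13.65
eef_pos: [0.4809, -0.0405, 0.1498]
ee_rot: [3.137, 0.178, 3.123]
force: [-3.8, -0.2, 0.2]
width: 0.0233
```

```bash
python3 chk.py; python3 - <<'E'
from h import *
s2,im=snap('scene','pics/d_sc.png')
cv2.imwrite('pics/d_scz.png',cv2.resize(im[190:290,310:440],None,fx=5,fy=5,interpolation=cv2.INTER_CUBIC))
E
python3 chk.py
```

```text
13.65 tip_b mm [17.2  0.2 -9. ] r 17.2 phi 0.5 pred compress 4.2 ang 0.18 F_b [-2.29 -1.98  2.35] mom [0.463 1.523 0.123] qd 0.001 w 0.0233
13.7 tip_b mm [17.2  0.2 -9. ] r 17.2 phi 0.6 pred compress 4.2 ang 0.18 F_b [-2.73 -0.02  0.97] mom [0.394 1.54  0.079] qd 0.001 w 0.0236
```

View pics/d_scz.png

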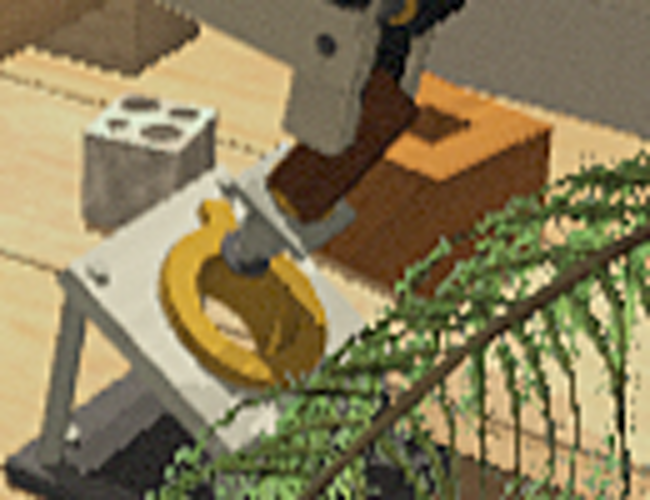

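Contact is sound: the axial force changed by about +2.9 N (2.5 N expected), with the radial reaction as predicted. Next I'll compute the four quarter arcs, clockwise.

```bash
cat > arc.py <<'E'
import sys,json
from pose import *
# args: x y z (mm, commanded tip start) phi_end radius z_end nrows
x,y,z,pe,rr,ze,N=[float(v) for v in sys.argv[1:8]];N=int(N)
Rb=np.c_[xb,yb,n]; p0=np.array([x,y,z]); r0=np.hypot(x,y); ph0=np.degrees(np.arctan2(y,x))
while ph0<pe-1e-6: ph0+=360
acc=np.zeros(3); rows=[]
for k in range(1,N+1):
    ph=np.radians(ph0+(pe-ph0)*k/N); u=min(1,k/4); r_=r0+(rr-r0)*u; zz=z+(ze-z)*u
    tgt=Rb@(np.array([r_*np.cos(ph),r_*np.sin(ph),zz])-p0)/10
    d=np.round(tgt-acc,2)+0.; acc=acc+d; rows.append({"delta_pos":[float(v) for v in d],"delta_rot":[0,0,0],"hand":1.0})
print(', '.join(json.dumps(r) for r in rows)); print('end cmd',(p0+Rb.T@acc*10).round(2))
E
python3 arc.py 17.2 .2 -9.0 -90 17.2 -9.6 9
```

```text
{"delta_pos": [-0.16, -0.23, -0.12], "delta_rot": [0, 0, 0], "hand": 1.0}, {"delta_pos": [-0.18, -0.19, -0.15], "delta_rot": [0, 0, 0], "hand": 1.0}, {"delta_pos": [-0.21, -0.14, -0.16], "delta_rot": [0, 0, 0], "hand": 1.0}, {"delta_pos": [-0.23, -0.1, -0.18], "delta_rot": [0, 0, 0], "hand": 1.0}, {"delta_pos": [-0.24, -0.04, -0.17], "delta_rot": [0, 0, 0], "hand": 1.0}, {"delta_pos": [-0.25, 0.01, -0.17], "delta_rot": [0, 0, 0], "hand": 1.0}, {"delta_pos": [-0.24, 0.06, -0.17], "delta_rot": [0, 0, 0], "hand": 1.0}, {"delta_pos": [-0.23, 0.11, -0.17], "delta_rot": [0, 0, 0], "hand": 1.0}, {"delta_pos": [-0.21, 0.16, -0.14], "delta_rot": [0, 0, 0], "hand": 1.0}
end cmd [  0.03 -17.19  -9.57]
```

Call:
move_arm(rows=[{"delta_pos": [-0.16,-0.23,-0.12],"delta_rot": [0,0,0],"hand": 1.0},{"delta_pos": [-0.18,-0.19,-0.15],"delta_rot": [0,0,0],"hand": 1.0},{"delta_pos": [-0.21,-0.14,-0.16],"delta_rot": [0,0,0],"hand": 1.0},{"delta_pos": [-0.23,-0.1,-0.18],"delta_rot": [0,0,0],"hand": 1.0},{"delta_pos": [-0.24,-0.04,-0.17],"delta_rot": [0,0,0],"hand": 1.0},{"delta_pos": [-0.25,0.01,-0.17],"delta_rot": [0,0,0],"hand": 1.0},{"delta_pos": [-0.24,0.06,-0.17],"delta_rot": [0,0,0],"hand": 1.0},{"delta_pos": [-0.23,0.11,-0.17],"delta_rot": [0,0,0],"hand": 1.0},{"delta_pos": [-0.21,0.16,-0.14],"delta_rot": [0,0,0],"hand": 1.0},{"delta_pos": [0,0,0],"delta_rot": [0,0,0],"hand": 1.0}])

```text
t: 14.7
eef_pos: [0.4613, -0.0439, 0.1355]
ee_rot: [3.137, 0.178, 3.123]
force: [0.0, 2.0, 1.0]
width: 0.0235
```

```bash
python3 chk.py; python3 - <<'E'
from h import *
s2,im=snap('scene','pics/e_sc.png')
cv2.imwrite('pics/e_scz.png',cv2.resize(im[190:290,310:440],None,fx=5,fy=5,interpolation=cv2.INTER_CUBIC))
E
python3 chk.py
```

```text
14.7 tip_b mm [ -0.2 -17.1  -9.6] r 17.1 phi -90.6 pred compress 4.6 ang 0.19 F_b [-0.69  1.93  0.8 ] mom [1.002 0.46  0.262] qd 0.011 w 0.0235
14.75 tip_b mm [ -0.1 -17.1  -9.6] r 17.1 phi -90.5 pred compress 4.7 ang 0.2 F_b [-1.1   2.35  1.79] mom [1.072 0.529 0.217] qd 0.006 w 0.0235
```

View pics/e_scz.png

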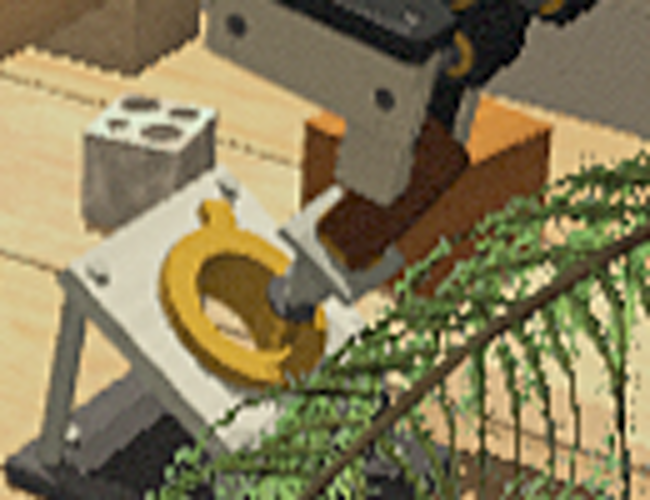

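The cone bears on the rim at scene zoom (290,305). The force is steady, about 2.6 N axial and 2.1 N radial. Continue.

```bash
python3 arc.py -0.1 -17.1 -9.6 -180 17.2 -9.7 9; python3 arc.py -17.2 0 -9.7 -270 17.2 -9.7 9;python3 arc.py 0 17.2 -9.7 -360 17.2 -9.7 9
```

```text
{"delta_pos": [-0.18, 0.2, -0.13], "delta_rot": [0, 0, 0], "hand": 1.0}, {"delta_pos": [-0.15, 0.23, -0.11], "delta_rot": [0, 0, 0], "hand": 1.0}, {"delta_pos": [-0.11, 0.26, -0.09], "delta_rot": [0, 0, 0], "hand": 1.0}, {"delta_pos": [-0.07, 0.29, -0.06], "delta_rot": [0, 0, 0], "hand": 1.0}, {"delta_pos": [-0.04, 0.29, -0.02], "delta_rot": [0, 0, 0], "hand": 1.0}, {"delta_pos": [0.01, 0.3, 0.0], "delta_rot": [0, 0, 0], "hand": 1.0}, {"delta_pos": [0.06, 0.29, 0.03], "delta_rot": [0, 0, 0], "hand": 1.0}, {"delta_pos": [0.09, 0.28, 0.07], "delta_rot": [0, 0, 0], "hand": 1.0}, {"delta_pos": [0.13, 0.25, 0.08], "delta_rot": [0, 0, 0], "hand": 1.0}
end cmd [-17.21  -0.06  -9.73]
{"delta_pos": [1.05, 0.68, 0.73], "delta_rot": [0, 0, 0], "hand": 1.0}, {"delta_pos": [1.11, -0.54, 0.78], "delta_rot": [0, 0, 0], "hand": 1.0}, {"delta_pos": [0.36, -1.38, 0.27], "delta_rot": [0, 0, 0], "hand": 1.0}, {"delta_pos": [-0.64, -1.23, -0.43], "delta_rot": [0, 0, 0], "hand": 1.0}, {"delta_pos": [-1.18, -0.21, -0.82], "delta_rot": [0, 0, 0], "hand": 1.0}, {"delta_pos": [-0.88, 0.97, -0.63], "delta_rot"
[... 288 characters left out ...]
elta_pos": [0.55, -1.28, 0.4], "delta_rot": [0, 0, 0], "hand": 1.0}, {"delta_pos": [-0.45, -1.35, -0.29], "delta_rot": [0, 0, 0], "hand": 1.0}, {"delta_pos": [-1.13, -0.45, -0.79], "delta_rot": [0, 0, 0], "hand": 1.0}, {"delta_pos": [-1.01, 0.77, -0.72], "delta_rot": [0, 0, 0], "hand": 1.0}, {"delta_pos": [-0.16, 1.43, -0.13], "delta_rot": [0, 0, 0], "hand": 1.0}, {"delta_pos": [0.8, 1.09, 0.55], "delta_rot": [0, 0, 0], "hand": 1.0}, {"delta_pos": [1.19, -0.05, 0.83], "delta_rot": [0, 0, 0], "hand": 1.0}, {"delta_pos": [0.73, -1.15, 0.53], "delta_rot": [0, 0, 0], "hand": 1.0}, {"delta_pos": [-0.25, -1.42, -0.16], "delta_rot": [0, 0, 0], "hand": 1.0}
end cmd [ 1.725e+01  1.000e-02 -9.710e+00]
```

The first line is correct. The other two wrapped by a full turn, so I'll fix that before using them.

Call:
move_arm(rows=[{"delta_pos": [-0.18,0.2,-0.13],"delta_rot": [0,0,0],"hand": 1.0},{"delta_pos": [-0.15,0.23,-0.11],"delta_rot": [0,0,0],"hand": 1.0},{"delta_pos": [-0.11,0.26,-0.09],"delta_rot": [0,0,0],"hand": 1.0},{"delta_pos": [-0.07,0.29,-0.06],"delta_rot": [0,0,0],"hand": 1.0},{"delta_pos": [-0.04,0.29,-0.02],"delta_rot": [0,0,0],"hand": 1.0},{"delta_pos": [0.01,0.3,0.0],"delta_rot": [0,0,0],"hand": 1.0},{"delta_pos": [0.06,0.29,0.03],"delta_rot": [0,0,0],"hand": 1.0},{"delta_pos": [0.09,0.28,0.07],"delta_rot": [0,0,0],"hand": 1.0},{"delta_pos": [0.13,0.25,0.08],"delta_rot": [0,0,0],"hand": 1.0},{"delta_pos": [0,0,0],"delta_rot": [0,0,0],"hand": 1.0}])

```text
t: 15.75
eef_pos: [0.459, -0.0199, 0.1333]
ee_rot: [3.137, 0.178, 3.123]
force: [-0.8, -1.0, 1.4]
width: 0.0238
```

```bash
python3 chk.py; sed -i 's/^while ph0.*/ph0=pe+((ph0-pe)%360)/' arc.py; python3 - <<'E'
from h import *
s2,im=snap('scene','pics/f_sc.png')
cv2.imwrite('pics/f_scz.png',cv2.resize(im[190:290,310:440],None,fx=5,fy=5,interpolation=cv2.INTER_CUBIC))
E
python3 chk.py
```

```text
15.75 tip_b mm [-17.1   0.2  -9.8] r 17.1 phi 179.4 pred compress 4.9 ang 0.19 F_b [ 0.74 -0.75  1.58] mom [-0.379  0.69  -0.106] qd 0.008 w 0.0238
15.8 tip_b mm [-17.1   0.1  -9.8] r 17.1 phi 179.7 pred compress 5.0 ang 0.2 F_b [ 0.56 -0.17  1.17] mom [-0.222  0.609 -0.04 ] qd 0.003 w 0.0234
```

View pics/f_scz.png

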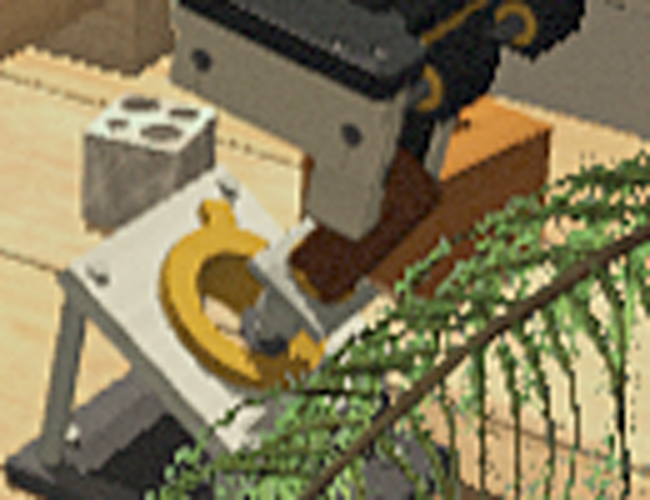

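The tip is at 180° (scene zoom (262,338)) and still loaded, with about 2.6 N axial. Next quarter.

```bash
python3 arc.py -17.1 0.1 -9.8 -270 17.2 -9.8 9; python3 arc.py 0 17.2 -9.8 -360 17.2 -9.7 9
```

```text
{"delta_pos": [0.16, 0.22, 0.11], "delta_rot": [0, 0, 0], "hand": 1.0}, {"delta_pos": [0.2, 0.19, 0.13], "delta_rot": [0, 0, 0], "hand": 1.0}, {"delta_pos": [0.21, 0.14, 0.15], "delta_rot": [0, 0, 0], "hand": 1.0}, {"delta_pos": [0.23, 0.09, 0.16], "delta_rot": [0, 0, 0], "hand": 1.0}, {"delta_pos": [0.25, 0.04, 0.17], "delta_rot": [0, 0, 0], "hand": 1.0}, {"delta_pos": [0.24, -0.01, 0.18], "delta_rot": [0, 0, 0], "hand": 1.0}, {"delta_pos": [0.24, -0.06, 0.16], "delta_rot": [0, 0, 0], "hand": 1.0}, {"delta_pos": [0.23, -0.11, 0.16], "delta_rot": [0, 0, 0], "hand": 1.0}, {"delta_pos": [0.2, -0.16, 0.15], "delta_rot": [0, 0, 0], "hand": 1.0}
end cmd [-0.02 17.18 -9.78]
{"delta_pos": [0.18, -0.2, 0.13], "delta_rot": [0, 0, 0], "hand": 1.0}, {"delta_pos": [0.15, -0.24, 0.11], "delta_rot": [0, 0, 0], "hand": 1.0}, {"delta_pos": [0.11, -0.26, 0.09], "delta_rot": [0, 0, 0], "hand": 1.0}, {"delta_pos": [0.07, -0.29, 0.06], "delta_rot": [0, 0, 0], "hand": 1.0}, {"delta_pos": [0.04, -0.29, 0.02], "delta_rot": [0, 0, 0], "hand": 1.0}, {"delta_pos": [-0.01, -0.3, 0.0], "delta_rot": [0, 0, 0], "hand": 1.0}, {"delta_pos": [-0.06, -0.3, -0.03], "delta_rot": [0, 0, 0], "hand": 1.0}, {"delta_pos": [-0.09, -0.27, -0.06], "delta_rot": [0, 0, 0], "hand": 1.0}, {"delta_pos": [-0.13, -0.26, -0.09], "delta_rot": [0, 0, 0], "hand": 1.0}
end cmd [17.23 -0.   -9.67]
```

Call:
move_arm(rows=[{"delta_pos": [0.16,0.22,0.11],"delta_rot": [0,0,0],"hand": 1.0},{"delta_pos": [0.2,0.19,0.13],"delta_rot": [0,0,0],"hand": 1.0},{"delta_pos": [0.21,0.14,0.15],"delta_rot": [0,0,0],"hand": 1.0},{"delta_pos": [0.23,0.09,0.16],"delta_rot": [0,0,0],"hand": 1.0},{"delta_pos": [0.25,0.04,0.17],"delta_rot": [0,0,0],"hand": 1.0},{"delta_pos": [0.24,-0.01,0.18],"delta_rot": [0,0,0],"hand": 1.0},{"delta_pos": [0.24,-0.06,0.16],"delta_rot": [0,0,0],"hand": 1.0},{"delta_pos": [0.23,-0.11,0.16],"delta_rot": [0,0,0],"hand": 1.0},{"delta_pos": [0.2,-0.16,0.15],"delta_rot": [0,0,0],"hand": 1.0},{"delta_pos": [0,0,0],"delta_rot": [0,0,0],"hand": 1.0}])

```text
t: 16.8
eef_pos: [0.4787, -0.0171, 0.1471]
ee_rot: [3.137, 0.178, 3.123]
force: [-2.2, -1.8, -0.4]
width: 0.0238
```

```bash
python3 chk.py;  python3 - <<'E'
from h import *
s2,im=snap('scene','pics/g_sc.png')
cv2.imwrite('pics/g_scz.png',cv2.resize(im[190:290,310:440],None,fx=5,fy=5,interpolation=cv2.INTER_CUBIC))
E
python3 chk.py
```

```text
16.8 tip_b mm [ 0.5 16.9 -9.8] r 16.9 phi 88.5 pred compress 4.7 ang 0.17 F_b [-0.54 -2.66  0.92] mom [-1.06   1.819 -0.297] qd 0.01 w 0.0238
16.85 tip_b mm [ 0.4 16.9 -9.8] r 16.9 phi 88.7 pred compress 4.7 ang 0.16 F_b [-0.67 -3.29  1.55] mom [-1.183  1.721 -0.246] qd 0.005 w 0.0237
```

View pics/g_scz.png

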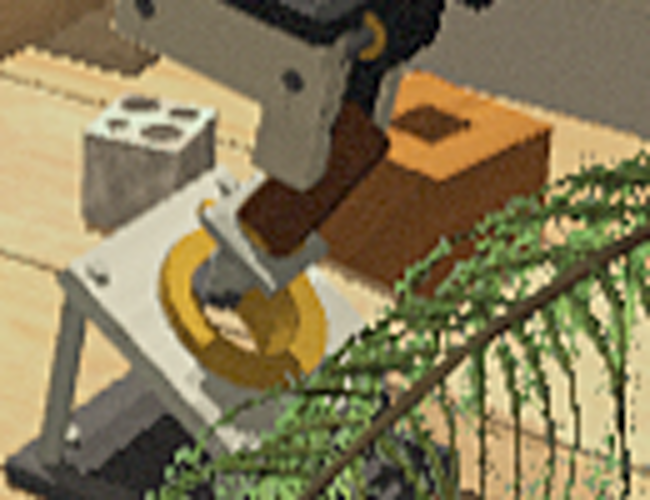

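The cone is on the left rim at scene zoom (215,295), loaded. Last quarter back to the lug.

Call:
move_arm(rows=[{"delta_pos": [0.18,-0.2,0.13],"delta_rot": [0,0,0],"hand": 1.0},{"delta_pos": [0.15,-0.24,0.11],"delta_rot": [0,0,0],"hand": 1.0},{"delta_pos": [0.11,-0.26,0.09],"delta_rot": [0,0,0],"hand": 1.0},{"delta_pos": [0.07,-0.29,0.06],"delta_rot": [0,0,0],"hand": 1.0},{"delta_pos": [0.04,-0.29,0.02],"delta_rot": [0,0,0],"hand": 1.0},{"delta_pos": [-0.01,-0.3,0.0],"delta_rot": [0,0,0],"hand": 1.0},{"delta_pos": [-0.06,-0.3,-0.03],"delta_rot": [0,0,0],"hand": 1.0},{"delta_pos": [-0.09,-0.27,-0.06],"delta_rot": [0,0,0],"hand": 1.0},{"delta_pos": [-0.13,-0.26,-0.09],"delta_rot": [0,0,0],"hand": 1.0},{"delta_pos": [0,0,0],"delta_rot": [0,0,0],"hand": 1.0}])

```text
t: 17.85
eef_pos: [0.4811, -0.0413, 0.1494]
ee_rot: [3.137, 0.179, 3.123]
force: [-3.0, 0.5, -0.4]
width: 0.0236
```

```bash
python3 chk.py;  python3 - <<'E'
from h import *
s2,im=snap('scene','pics/i_sc.png')
cv2.imwrite('pics/i_scz.png',cv2.resize(im[190:290,310:440],None,fx=5,fy=5,interpolation=cv2.INTER_CUBIC))
E
python3 chk.py
```

```text
17.85 tip_b mm [17.6 -0.4 -9.5] r 17.6 phi -1.4 pred compress 5.2 ang 0.17 F_b [-2.44 -1.25  1.44] mom [0.38  1.59  0.164] qd 0.009 w 0.0236
17.9 tip_b mm [17.6 -0.4 -9.5] r 17.6 phi -1.3 pred compress 5.1 ang 0.16 F_b [-2.93 -0.29  1.38] mom [0.329 1.662 0.105] qd 0.004 w 0.0234
```

View pics/i_scz.png

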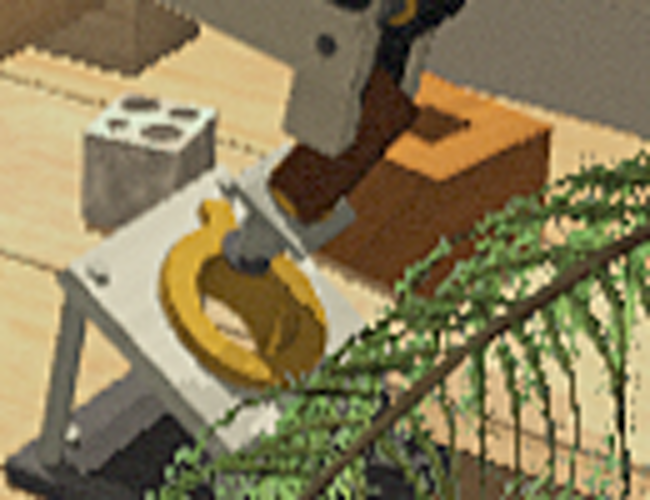

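Back at the lug (phi -1.3°), loaded. Lift away along the axis.

Call:
move_arm(rows=[{"delta_pos": [-0.17,0,0.25],"delta_rot": [0,0,0],"hand": 1.0},{"delta_pos": [-0.29,0.01,0.41],"delta_rot": [0,0,0],"hand": 1.0},{"delta_pos": [-0.34,0.01,0.49],"delta_rot": [0,0,0],"hand": 1.0},{"delta_pos": [-0.4,0.01,0.57],"delta_rot": [0,0,0],"hand": 1.0},{"delta_pos": [-0.4,0.01,0.57],"delta_rot": [0,0,0],"hand": 1.0},{"delta_pos": [-0.4,0,0.57],"delta_rot": [0,0,0],"hand": 1.0},{"delta_pos": [-0.4,0,0.57],"delta_rot": [0,0,0],"hand": 1.0},{"delta_pos": [-0.4,0,0.57],"delta_rot": [0,0,0],"hand": 1.0},{"delta_pos": [-0.4,0,0.57],"delta_rot": [0,0,0],"hand": 1.0},{"delta_pos": [-0.4,0,0.57],"delta_rot": [0,0,0],"hand": 1.0}])

```text
t: 18.9
eef_pos: [0.4448, -0.0405, 0.2012]
ee_rot: [3.137, 0.178, 3.123]
force: [0.8, -0.1, -0.6]
width: 0.0236
```

```bash
python3 chk.py; cat >> pose.py <<'E'
# stand return: tool upright at well centre (mean of measurements), origin height z
WELL=np.array([.5468,-.2333])
def tcp_stand(z):
    W=np.eye(4);W[:3,:3]=R.from_euler('z',np.radians(-11.5)).as_matrix();W[:3,3]=[WELL[0],WELL[1],z]
    T=W@np.linalg.inv(GR); return T[:3,3],T[:3,:3]
E
python3 - <<'E'
from pose import *
from h import *
s=get_state();T=toolT(s)
p,Rr=tcp_stand(.150)
q=plan(s['q'],s['eef_pos'],T[:3,:3],p,Rr,18)
s2,im=snap('scene','pics/j_sc.png')
cv2.imwrite('pics/j_scz.png',cv2.resize(im[140:320,280:460],None,fx=3.3,fy=3.3,interpolation=cv2.INTER_CUBIC))
W=T@GR; K,Tc=camT('scene'); print((proj(K,Tc,[W[:3,3]-.045*W[:3,2],W[:3,3]+.066*W[:3,2]])-[280,140])*3.3)
E
```

```text
18.9 tip_b mm [17.5 -0.4 53.8] r 17.5 phi -1.4 pred compress -58.2 ang 0.18 F_b [ 0.27  0.12 -0.92] mom [-0.015  0.71  -0.023] qd 0.171 w 0.0236
N 18 pos/row cm [ 0.58 -1.07 -0.07] tot [ 10.36 -19.28  -1.17] rot/row deg [ 0.2   1.93 -0.56] tot [  3.64  34.81 -10.03] speed ratio 0.3 q [-0.1   0.53  0.14 -0.04 -1.62 -1.66]
[[307.91964635 277.54228264]
 [424.64837707 150.32378921]]
```

View pics/j_scz.png

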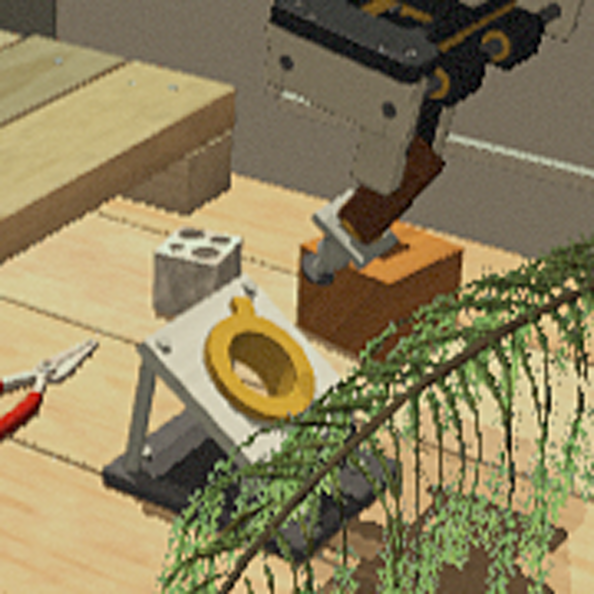

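The grasp is unchanged: the tip is still at zoom (308,278) and the bushing is untouched. Return to above the well.

Call:
move_arm(rows=[{"delta_pos": [0.5,-1.0,0.1],"delta_rot": [0.2,1.93,-0.56],"hand": 1.0},{"delta_pos": [0.58,-1.07,0],"delta_rot": [0.2,1.93,-0.56],"hand": 1.0},{"delta_pos": [0.58,-1.07,0],"delta_rot": [0.2,1.93,-0.56],"hand": 1.0},{"delta_pos": [0.58,-1.07,0],"delta_rot": [0.2,1.93,-0.56],"hand": 1.0},{"delta_pos": [0.58,-1.07,0],"delta_rot": [0.2,1.93,-0.56],"hand": 1.0},{"delta_pos": [0.58,-1.07,0],"delta_rot": [0.2,1.93,-0.56],"hand": 1.0},{"delta_pos": [0.58,-1.07,0],"delta_rot": [0.2,1.93,-0.56],"hand": 1.0},{"delta_pos": [0.58,-1.07,0],"delta_rot": [0.2,1.93,-0.56],"hand": 1.0},{"delta_pos": [0.58,-1.07,0],"delta_rot": [0.2,1.93,-0.56],"hand": 1.0},{"delta_pos": [0.58,-1.07,0],"delta_rot": [0.2,1.93,-0.56],"hand": 1.0}])

```text
t: 19.95
eef_pos: [0.5028, -0.1473, 0.2016]
ee_rot: [3.125, -0.161, 3.024]
force: [0.1, 0.2, -1.6]
width: 0.0235
```

Call:
move_arm(rows=[{"delta_pos": [0.58,-1.07,0],"delta_rot": [0.2,1.93,-0.56],"hand": 1.0},{"delta_pos": [0.58,-1.07,0],"delta_rot": [0.2,1.93,-0.56],"hand": 1.0},{"delta_pos": [0.58,-1.07,-0.1],"delta_rot": [0.2,1.93,-0.56],"hand": 1.0},{"delta_pos": [0.58,-1.07,-0.2],"delta_rot": [0.2,1.93,-0.56],"hand": 1.0},{"delta_pos": [0.58,-1.07,-0.2],"delta_rot": [0.2,1.93,-0.56],"hand": 1.0},{"delta_pos": [0.58,-1.07,-0.2],"delta_rot": [0.2,1.93,-0.56],"hand": 1.0},{"delta_pos": [0.58,-1.07,-0.2],"delta_rot": [0.2,1.93,-0.56],"hand": 1.0},{"delta_pos": [0.58,-1.1,-0.2],"delta_rot": [0.2,1.93,-0.56],"hand": 1.0},{"delta_pos": [0,0,0],"delta_rot": [0,0,0],"hand": 1.0},{"delta_pos": [0,0,0],"delta_rot": [0,0,0],"hand": 1.0}])

```text
t: 20.95
eef_pos: [0.5488, -0.2328, 0.1896]
ee_rot: [3.141, -0.432, 2.94]
force: [0.0, -0.2, -0.8]
width: 0.0235
```

```bash
python3 - <<'E'
from pose import *
from h import *
s=get_state();T=toolT(s);W=T@GR
print(s['t'],'tool origin',W[:3,3].round(4),'z axis',W[:3,2].round(4),s['force'].round(2),s['moment'].round(3))
p,Rr=tcp_stand(.0605)
q=plan(s['q'],s['eef_pos'],T[:3,:3],p,Rr,18)
s2,im=snap('top','pics/k_top.png'); cv2.imwrite('pics/k_topz.png',cv2.resize(im[220:320,370:480],None,fx=6,fy=6,interpolation=cv2.INTER_CUBIC))
K,Tc=camT('top'); Rz=R.from_euler('z',-11.5,degrees=True).as_matrix()
sh=W[:3,3]+np.array([[x,y,.006] for x,y in((-.019,-.019),(-.019,.019),(.019,.019),(.019,-.019))])@Rz.T
print('shoulder px',((proj(K,Tc,sh)-[370,220])*6).round()) 
wl=np.array([WELL[0],WELL[1],.06])+np.array([[x,y,0] for x,y in((-.0145,-.0145),(-.0145,.0145),(.0145,.0145),(.0145,-.0145))])@Rz.T
print('well px',((proj(K,Tc,wl)-[370,220])*6).round()) 
s2,im=snap('scene','pics/k_sc.png'); cv2.imwrite('pics/k_scz.png',cv2.resize(im[130:260,330:460],None,fx=5,fy=5,interpolation=cv2.INTER_CUBIC))
s2,im=snap('wrist','pics/k_w.png')
E
```

```text
20.95 tool origin [ 0.5472 -0.2328  0.1501] z axis [0.e+00 9.e-04 1.e+00] [ 0.   -0.22 -0.79] [-0.299 -1.596 -0.041]
N 18 pos/row cm [-0.  -0.  -0.5] tot [-0.04 -0.05 -8.96] rot/row deg [ 0. -0.  0.] tot [ 0.05 -0.    0.07] speed ratio 0.04 q [-0.1   0.6   0.05 -0.04 -1.45 -1.65]
shoulder px [[481. 323.]
 [357. 298.]
 [380. 174.]
 [503. 199.]]
well px [[378. 308.]
 [293. 291.]
 [309. 206.]
 [393. 223.]]
```

View pics/k_topz.png

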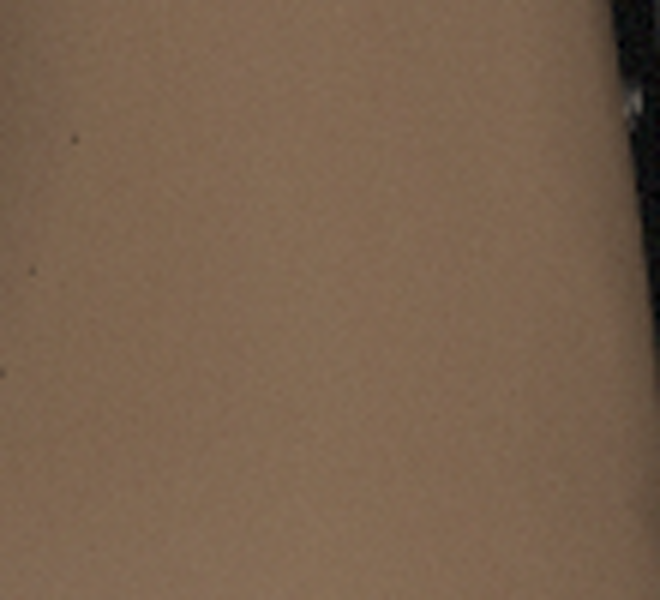

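View pics/k_scz.png

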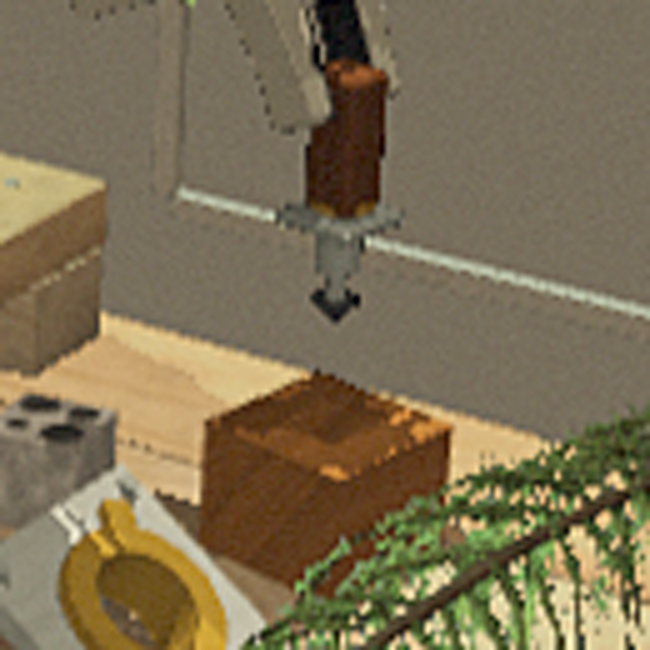

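View pics/k_w.png

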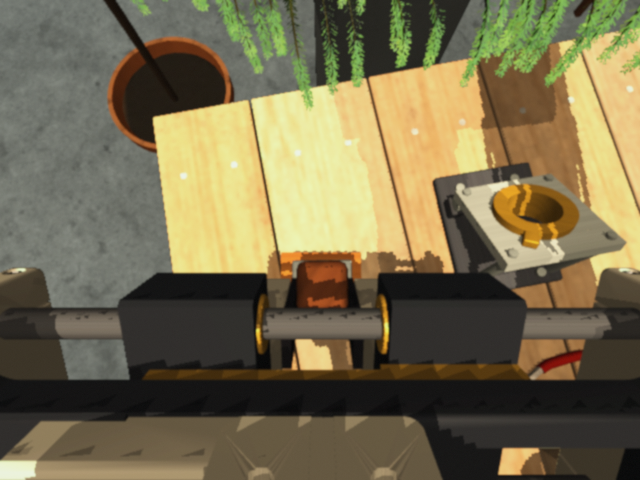

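```bash
python3 - <<'E'
from pose import *
from h import *
s=get_state();T=toolT(s);W=T@GR
K,Tc=camT('scene')
Rz=R.from_euler('z',-11.5,degrees=True).as_matrix()
c=np.array([.5468,-.2333,.06])+np.array([[x,y,0] for x,y in((0,0),(-.037,-.037),(-.037,.037),(.037,.037),(.037,-.037))])@Rz.T
print(((proj(K,Tc,c)-[330,130])*5).round(), 'tip',((proj(K,Tc,[W[:3,3]-.045*W[:3,2],W[:3,3]+.066*W[:3,2]])-[330,130])*5).round())
E
```

```text
[[330. 417.]
 [454. 419.]
 [340. 474.]
 [205. 415.]
 [320. 364.]] tip [[335. 316.]
 [353.  61.]]
```

The tool hangs upright over the well. Predicted and observed stand corners and tip agree to within about 1 px. Lower it.

Call:
move_arm(rows=[{"delta_pos": [-0.04,-0.05,-0.3],"delta_rot": [0,0,0],"hand": 1.0},{"delta_pos": [0,0,-0.5],"delta_rot": [0,0,0],"hand": 1.0},{"delta_pos": [0,0,-0.5],"delta_rot": [0,0,0],"hand": 1.0},{"delta_pos": [0,0,-0.5],"delta_rot": [0,0,0],"hand": 1.0},{"delta_pos": [0,0,-0.5],"delta_rot": [0,0,0],"hand": 1.0},{"delta_pos": [0,0,-0.5],"delta_rot": [0,0,0],"hand": 1.0},{"delta_pos": [0,0,-0.5],"delta_rot": [0,0,0],"hand": 1.0},{"delta_pos": [0,0,-0.5],"delta_rot": [0,0,0],"hand": 1.0},{"delta_pos": [0,0,-0.5],"delta_rot": [0,0,0],"hand": 1.0},{"delta_pos": [0,0,-0.5],"delta_rot": [0,0,0],"hand": 1.0}])

```text
t: 22.1
eef_pos: [0.5484, -0.2333, 0.1423]
ee_rot: [3.141, -0.43, 2.941]
force: [0.6, -0.6, -1.3]
width: 0.0236
```

Call:
move_arm(rows=[{"delta_pos": [0,0,-0.5],"delta_rot": [0,0,0],"hand": 1.0},{"delta_pos": [0,0,-0.5],"delta_rot": [0,0,0],"hand": 1.0},{"delta_pos": [0,0,-0.5],"delta_rot": [0,0,0],"hand": 1.0},{"delta_pos": [0,0,-0.5],"delta_rot": [0,0,0],"hand": 1.0},{"delta_pos": [0,0,-0.5],"delta_rot": [0,0,0],"hand": 1.0},{"delta_pos": [0,0,-0.4],"delta_rot": [0,0,0],"hand": 1.0},{"delta_pos": [0,0,-0.4],"delta_rot": [0,0,0],"hand": 1.0},{"delta_pos": [0,0,-0.3],"delta_rot": [0,0,0],"hand": 1.0},{"delta_pos": [0,0,-0.2],"delta_rot": [0,0,0],"hand": 1.0},{"delta_pos": [0,0,0],"delta_rot": [0,0,0],"hand": 1.0}])

```text
t: 23.1
eef_pos: [0.5482, -0.2332, 0.1044]
ee_rot: [3.141, -0.431, 2.941]
force: [-0.2, -0.9, -1.7]
width: 0.0234
```

```bash
cat > st.py <<'E'
from pose import *
from h import *
s=get_state();T=toolT(s);W=T@GR
print(s['t'],'tool origin',W[:3,3].round(4),'z axis',W[:3,2].round(4),s['force'].round(2),s['moment'].round(3),s['width'])
E
python3 st.py
```

```text
23.1 tool origin [ 0.5466 -0.2332  0.0649] z axis [-6.e-04  1.e-03  1.e+00] [-0.22 -0.92 -1.73] [-0.329 -1.548 -0.058] 0.023436891868782252
```

Call:
move_arm(rows=[{"delta_pos": [0,0,-0.1],"delta_rot": [0,0,0],"hand": 1.0},{"delta_pos": [0,0,-0.1],"delta_rot": [0,0,0],"hand": 1.0},{"delta_pos": [0,0,-0.1],"delta_rot": [0,0,0],"hand": 1.0},{"delta_pos": [0,0,-0.1],"delta_rot": [0,0,0],"hand": 1.0},{"delta_pos": [0,0,-0.05],"delta_rot": [0,0,0],"hand": 1.0},{"delta_pos": [0,0,0],"delta_rot": [0,0,0],"hand": 1.0},{"delta_pos": [0,0,0],"delta_rot": [0,0,0],"hand": 1.0},{"delta_pos": [0,0,0],"delta_rot": [0,0,0],"hand": 1.0},{"delta_pos": [0,0,0],"delta_rot": [0,0,0],"hand": 1.0},{"delta_pos": [0,0,0],"delta_rot": [0,0,0],"hand": 1.0}])

```text
t: 24.1
eef_pos: [0.5484, -0.2332, 0.1002]
ee_rot: [3.141, -0.43, 2.941]
force: [-0.3, 0.0, -0.8]
width: 0.0234
```

```bash
python3 st.py; python3 - <<'E'
from h import *
s2,im=snap('scene','pics/l_sc.png'); cv2.imwrite('pics/l_scz.png',cv2.resize(im[160:270,350:450],None,fx=6,fy=6,interpolation=cv2.INTER_CUBIC))
E
```

```text
24.1 tool origin [ 0.5468 -0.2333  0.0607] z axis [-0.001   0.0011  1.    ] [-0.33  0.02 -0.79] [-0.338 -1.591  0.033] 0.02339855465803716
```

View pics/l_scz.png

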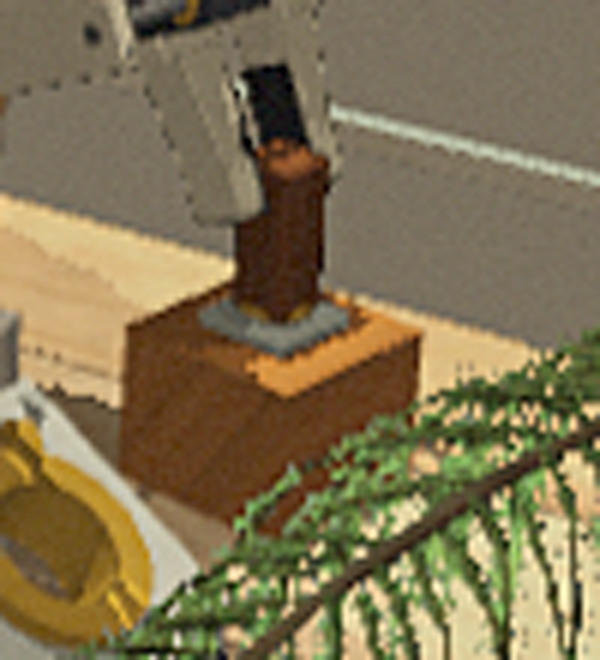

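The shoulder is at the stand's top, at zoom (275,330), with about 0.7 mm left. Lower that and release.

Call:
move_arm(rows=[{"delta_pos": [0,0,-0.06],"delta_rot": [0,0,0],"hand": 1.0},{"delta_pos": [0,0,0],"delta_rot": [0,0,0],"hand": 1.0},{"delta_pos": [0,0,0],"delta_rot": [0,0,0],"hand": 2.6},{"delta_pos": [0,0,0],"delta_rot": [0,0,0],"hand": 3.0},{"delta_pos": [0,0,0],"delta_rot": [0,0,0],"hand": 4.0},{"delta_pos": [0,0,0],"delta_rot": [0,0,0],"hand": 5.0},{"delta_pos": [0,0,0],"delta_rot": [0,0,0],"hand": 6.5},{"delta_pos": [0,0,0],"delta_rot": [0,0,0],"hand": 8.0},{"delta_pos": [0,0,0],"delta_rot": [0,0,0],"hand": 8.7},{"delta_pos": [0,0,0],"delta_rot": [0,0,0],"hand": 8.7}])

```text
t: 25.15
eef_pos: [0.5483, -0.2332, 0.0996]
ee_rot: [3.141, -0.43, 2.941]
force: [-0.3, -1.5, -1.3]
width: 0.0725
```

Call:
move_arm(rows=[{"delta_pos": [0.1,-0.02,0.3],"delta_rot": [0,0,0],"hand": 8.7},{"delta_pos": [0.3,-0.06,0.65],"delta_rot": [0,0,0],"hand": 8.7},{"delta_pos": [0.42,-0.08,0.9],"delta_rot": [0,0,0],"hand": 8.7},{"delta_pos": [0.42,-0.08,0.9],"delta_rot": [0,0,0],"hand": 8.7},{"delta_pos": [0.42,-0.08,0.9],"delta_rot": [0,0,0],"hand": 8.7},{"delta_pos": [0.42,-0.08,0.9],"delta_rot": [0,0,0],"hand": 8.7},{"delta_pos": [0.42,-0.08,0.9],"delta_rot": [0,0,0],"hand": 8.7},{"delta_pos": [0.42,-0.08,0.9],"delta_rot": [0,0,0],"hand": 8.7},{"delta_pos": [0.42,-0.08,0.9],"delta_rot": [0,0,0],"hand": 8.7},{"delta_pos": [0,0,0.9],"delta_rot": [0,0,0],"hand": 8.7}])

```text
t: 26.15
eef_pos: [0.5822, -0.2397, 0.1816]
ee_rot: [3.141, -0.431, 2.941]
force: [-0.3, 0.7, -0.3]
width: 0.0868
```

```bash
python3 st.py; python3 - <<'E'
from h import *
s2,im=snap('scene','pics/m_sc.png'); cv2.imwrite('pics/m_scz.png',cv2.resize(im[160:270,350:450],None,fx=6,fy=6,interpolation=cv2.INTER_CUBIC))
s2,im=snap('wrist','pics/m_w.png')
E
```

```text
26.15 tool origin [ 0.5806 -0.2397  0.1421] z axis [-9.0e-04  1.1e-03  1.0e+00] [-0.31  0.7  -0.35] [-0.298 -1.393  0.007] 0.08682975222429436
```

View pics/m_sc.png

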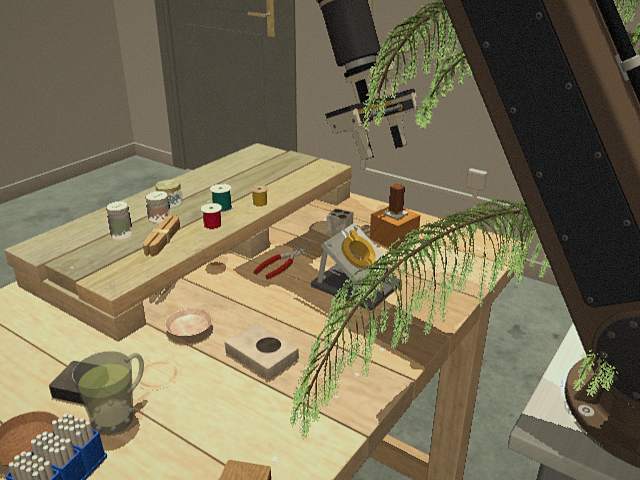

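View pics/m_scz.png

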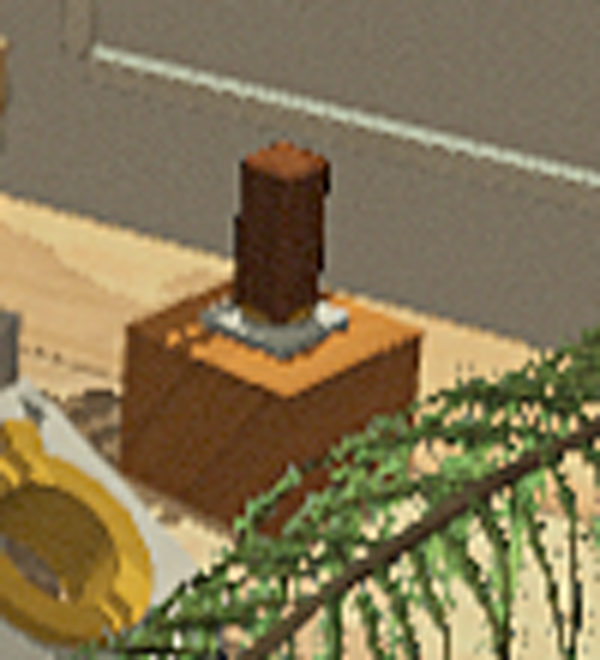

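View pics/m_w.png

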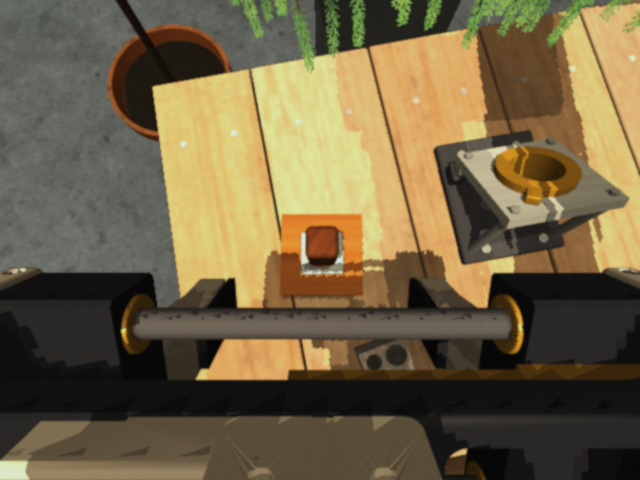

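The tool stands upright and seated (scene zoom (285,230), shoulder flat on the stand), the hand is clear, and the bystanders look the same as in the first picture. Settle, then hand in.

Call:
move_arm(rows=[{"delta_pos": [0,0,1],"delta_rot": [0,0,0],"hand": 8.7},{"delta_pos": [0,0,1],"delta_rot": [0,0,0],"hand": 8.7},{"delta_pos": [0,0,1],"delta_rot": [0,0,0],"hand": 8.7},{"delta_pos": [0,0,0],"delta_rot": [0,0,0],"hand": 8.7},{"delta_pos": [0,0,0],"delta_rot": [0,0,0],"hand": 8.7},{"delta_pos": [0,0,0],"delta_rot": [0,0,0],"hand": 8.7},{"delta_pos": [0,0,0],"delta_rot": [0,0,0],"hand": 8.7},{"delta_pos": [0,0,0],"delta_rot": [0,0,0],"hand": 8.7},{"delta_pos": [0,0,0],"delta_rot": [0,0,0],"hand": 8.7},{"delta_pos": [0,0,0],"delta_rot": [0,0,0],"hand": 8.7}])

```text
t: 27.25
eef_pos: [0.5817, -0.2396, 0.211]
ee_rot: [3.141, -0.431, 2.941]
force: [0.7, -0.8, 1.3]
width: 0.0872
```

```bash
python3 - <<'E'
from h import *
s,im=snap('wrist','pics/n_w.png')
a=cv2.imread('pics/scene0.png').astype(int); s2,b=snap('scene','pics/n_sc.png'); d=np.abs(a-b).max(2)
for nm,(x0,y0,x1,y1) in dict(dish=(160,300,220,350),solder=(220,320,300,382),cube=(320,205,358,238),pliers=(250,240,312,282),tool=(380,178,412,222)).items():
    print(nm,'changed px frac',(d[y0:y1,x0:x1]>60).mean().round(3))
print(job_done())
E
```

```text
dish changed px frac 0.0
solder changed px frac 0.0
cube changed px frac 0.246
pliers changed px frac 0.603
tool changed px frac 0.068
the job is handed in; nothing more can be done
None
```

The tool went once clockwise round the bore edge and is back upright in its stand. I handed the job in at about 27 s; no verdict was reported.

- **Grip:** A straight grip could not reach the 35° tilt because joint 3 hit its limit. I gripped the handle with the gripper pitched 25°, which kept the tool within 0.2° of the bore axis at every check.
- **Circle:** I set the tool down at the lug, went round in four quarter arcs and lifted off at the lug. At each quarter the measured axial force was about 2.3–2.9 N and the estimated blade travel 4–5 mm. The radial force at 180° was lower than elsewhere (about 0.9 N against about 2.3 N), though the axial load there was normal.
- **Return:** The tool was released with its shoulder at the stand's top. By my pose estimate it is within about 1 mm of the well's centre, and the scene picture shows it upright. The hand was clear of everything.
- **Bystanders:** Comparing the first and last pictures, the dish and soldering block are unchanged. The cube and pliers areas did differ (25% and 60% of pixels). I put that down to the arm's shadow, because both looked in the same place by eye and the arm never came near them. I did not measure their positions again.

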